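# Fit the spare board in the fryer's control box with its ejector levers

### The arm

A 7-joint arm with a two-finger parallel gripper is mounted at the origin on a cart in front of the work surface, level with it; the furniture and walls round the work are solid. World frame = base frame: x ahead of the robot, y to its left, z up, the work surface at z = 0. Lengths are in mm, angles in degrees, forces in N, time in s.
With the tool pointing down it reaches from about 400 to 900 mm from the base axis. Payload 5.6 kg.
Tool frame: the origin (TCP) lies midway between the tips of the shut fingers; the grasp point (between the pads) lies 19 mm behind it; z points along the fingers, y is the line along which they close (so a half turn about z gives the same grasp; the last joint's range is limited). The gripper opens to 92 mm and grips with 3 to 60 N. Pads are 20 mm wide; open, the fingers measure 128 mm over their backs; the gripper's body (75 mm by 189 mm) begins 69 mm behind the grasp point.
Start: joints at [71.505, 26.786, -0.665, 91.828, 0.344, 61.387, -3.226], TCP at [179.464, -624.741, 214.592] pointing down, gripper open.
Joint ranges: [-144.91, 144.91], [-17.63, 115.5], [-89.93, 88.59], [15.96, 139.68], [-74.01, 254.01], [8.47, 105.57], [-167.45, 167.45]. Speed limits (degrees/s): [147.25, 147.25, 180, 180, 180, 180, 180].

### API

Orientations are given as [roll, pitch, yaw] about the fixed x, y, z axes, in that order (R = Rz(yaw) Ry(pitch) Rx(roll)).
In Python, from station import env gives the robot as it stands.
- The arm moves only by the tool send_rows, never from a script. Its argument "increments" is a list of rows, each an object of numbers: "tx", "ty", "tz": the shift along the tool's x, y, z in units of 25 mm (1.0 is 25 mm); "wx", "wy", "wz": the turn, a rotation vector about the tool's x, y, z in units of 10 degrees (1.0 is 10 degrees); "jaw": the opening, from -1 (shut) to 1 (fully open). In form: [{"tx": .., "ty": .., "tz": .., "wx": .., "wy": .., "wz": .., "jaw": ..}, ...]. A call has 1 to 12 rows; each row is the pose to reach, as a shift and turn from the pose commanded when the call began, along the tool's axes at that moment; what a row does not reach only later rows make up. A row lasts 1/8 s, in which the tool goes at most 62.5 mm and 10.7 degrees, less where a joint would pass 70% of its speed; a pose out of reach is approached as far as the arm can. A call with a gripper value outside its range is refused whole. The fingers move at their own pace and stop on an object; the grip force is fixed at half the most. Time passes only in rows, so rows that repeat a pose let the fingers close. It gives the time, the measured TCP pose, the force, the opening and the grip force at its end, in the units of the state.
- env.get_obs(): the state, without advancing time (a new reading comes with each control period).
- env.capture(name): name is "side" or "top"; returns a dict with "color" (480x640x3 uint8, red, green, blue), "range_z" (480x640 float32, mm along the optical axis (not along the pixel's ray), 0 where there is no reading), "fx", "fy", "cx", "cy" (pixels), "rvec" (rotation vector, rad) and "tvec" (3), from world to camera coordinates, as OpenCV has them. Camera axes: x right, y down, z forward; pixel columns grow to the right and rows downward; lengths in mm; the calibration is good to about 2 mm. A picture is of the moment at which its call begins.
- env.job_done(): hands the job in; it is judged then, once.
The state is a dict: "time": time; "q": joint angles; "qvel": joint speeds; "effort": joint torques, N m; "eef_pos": TCP position; "tcp_rot": TCP orientation; "wrist_force": force on the tool from outside, world axes, zero at the start; "moment": the same for the moment, N m; "width": opening from 0.0 (shut) to 1.0 (fully open); "finger_force": force on a finger pad.
Only numpy, scipy, OpenCV 4.12 (cv2) and the standard library are available. Lean on these libraries where they do the work, as an engineer would, in place of code of your own. Each camera call takes 0.05 s, during which the arm holds its last target. There are 200 camera calls.

### The job

The fryer's control box is open on the bench. Lift the spare board out of its packing block, lower it between the card guides and feel its tongue into the connector, let go of it, and then swing the two ejector levers inward by turns, so that neither end tips up, until the board is fully home and both levers are closed. Be gentle: never force the board down by hand or lean hard on a lever, and leave the other things on the bench where they are.

Things in the scene. Friction and masses are not known exactly. Their poses are not given: they have to be found in the camera images.
- board: spare circuit board, dark green, upright in the packing block; x thickness, y width, z up. Origin: middle of its bottom edge. From the bottom: a tongue 80 mm wide, 20 mm high; above it the board proper, 120 mm wide, z = 20 to 77 mm; both 3 mm thick. Components up to 12 mm deep on the -x face, z = 30 to 65 mm. 0.09 to 0.18 kg.
- board_rail (a point): middle of the top face of the board's aluminium grip rail, 86 mm above the board's origin. The rail is 10 mm thick (x), 80 mm long (y), 16 mm high. Grip it here from above, fingers closing along the board's x.
- board_ears (a point): middle of the board at the height of the upper faces of its two side ears, 29 mm above its origin. Each ear is 5 mm high, 3 mm thick and reaches out to y = +-72 mm; the levers' upper jaws press on them.
- packing_block: dark block, 66 x 150 x 34 mm, fixed; origin under its middle. The board stands in its slot, 4.4 mm wide, floor 15 mm above the bench, and lifts straight out.
- control_box: open sheet-steel chassis, 160 (x) x 232 (y) mm, walls 36 mm high, fixed on the bench; origin under its middle, z up. The board belongs in its y-z plane at x = 0, board axes along the box's axes (a board half a turn round fits as well). Apart from guides, levers and their brackets (50 mm high) all in it is lower than 45 mm.
- guide_left (a point): top of the black card guide at the box's +y end, at box x = 0, y = +54 mm, 84 mm above the bench; axes as the box. Each guide is 8 mm wide along y and leaves a gap of 4.8 mm (x) for the board's side edge, flared to about 16 mm in the top 13 mm. The guides do not limit the board along y.
- guide_right (a point): the same for the guide at the -y end, at box y = -54 mm.
- connector_top (a point): point of the box at x = y = 0, 26 mm above the bench, the height of the black connector's top. Its slot for the tongue is 82.6 mm long (y), 5.4 mm wide, 12 mm deep. The connector and the levers hinged on its ends are one unit, screwed down through long holes: its middle lies up to 6.5 mm to either side of this point along y. That offset is not tracked and stays fixed: feel (or look) for it.
- seat (a point): where the board's origin is when fully home, but for the connector's offset along y: box x = y = 0, 14 mm above the bench; axes as the box. A tongue that misses the slot stops 12 mm above this, on the connector; in the slot it drops to 5.5 mm above it, on spring contacts, and stays there. From there to home they resist with 22 N, rising to 39 N, and do not push back.
- lever_left (a joint): angle of the ejector lever at the +y end, rad: 0 closed, 1.4 fully outward; starts at 1.12 to 1.22, clear of a board in the slot; stays where it is left. 1 to 5 N at its tip moves it, 10 to 14 N while its upper jaw presses its end of the board home (below about 0.25); then it stops hard at about 0. While one lever is still clear of the board, pressing with the other tips that end up.
- lever_right (a joint): the same for the lever at the -y end. Both: hinge along x, 90 mm along y from the connector's middle, 42.5 mm above the bench. Handle: a black bar reaching 52 mm from the hinge, 6 mm thick, 16 mm wide at the top, where a thumb lip 7 mm high has its outer face 7 mm from the bar's middle line. Closed, it leans 20 degrees inward of upright; open by a, a - 20 degrees outward.
- kitchen_timer: bystander: round kitchen timer, 68 mm across, 54 mm high; origin under its middle. Leave alone.
- ring_cutter: bystander: round steel pastry cutter, 74 mm across, 30 mm high; origin under its middle. Leave alone.
- nozzle_tall: bystander: piping nozzle, 27 mm across, 50 mm high; origin under its middle. Leave alone.
- screwdriver: bystander: black screwdriver, 190 mm long, lying on the bench. Leave alone.

How it is judged (in metres and radians):
On the way:
1. the tongue is in the connector, on its contacts (origin 3.5 to 8.5 mm above the seat), the board stands in the guides, let go of, and both levers are still open by more than 0.6 (z of board in the frame of seat between 0.0035 and 0.0085 m and x of board in the frame of seat between -0.004 and 0.004 m and y of board in the frame of seat between -0.01 and 0.01 m and angle between the y axis of board and the y axis of seat, either way round below 0.09 rad and value of joint each of lever_left, lever_right above 0.6 rad and contact force between the fingers and board below 0.3 N), for 0.2 s.
At the end, for the whole second after the job is handed in: The board is home: its origin less than 2.5 mm above the seat point (within 4 mm across and 10 mm along), within 0.06 rad of upright and 0.09 rad of the box's direction, at rest; both levers closed to less than 0.15 rad (z of board in the frame of seat below 0.0025 m and x of board in the frame of seat between -0.004 and 0.004 m and y of board in the frame of seat between -0.01 and 0.01 m and angle between the y axis of board and the y axis of seat, either way round below 0.09 rad and angle between board's own z axis and vertical below 0.06 rad and value of joint each of lever_left, lever_right below 0.15 rad and linear speed of board below 0.02 m/s); the robot touches nothing.
It fails at once if the fingers push a lever, or the box, with more than 25 N (contact force between the fingers and control_box above 25 N).
It fails at once if the board is pressed on the box by hand with more than 36 N (contact force between the fingers and board above 0.5 N and contact force between board and control_box above 36 N).
It fails at once if a bystander (timer, cutter, nozzle, screwdriver) is moved more than 30 mm (distance of any of kitchen_timer, ring_cutter, nozzle_tall, screwdriver from where it was at the start of the episode above 0.03 m).
It also fails if it takes over 72 s, if anything falls off the work surface, if the arm or the gripper's body presses on something with over 40 N, if the wrist force passes 120 N, or if a joint passes its speed limit or range.

## Working session

There is one attempt and no reset: what is moved stays moved. The work goes in short steps, Python scripts to look and compute and a tool call to move; the robot and the scene stay as the last step left them, time stands still between calls to the robot, and variables do not carry over. Pictures are saved under pics/ and viewed, at most 10 in all, crops included, and the job is handed in when it is done.

Besides the shell and the picture viewer there is one more tool, called after "Call:" as name([rows], argument=value, ...), one row to a line, values as JSON. send_rows: Moves the arm, as the interface text tells. Its arguments: {"type":"object","properties":{"increments":{"type":"array","items":{"type":"object","properties":{"tx":{"type":"number"},"ty":{"type":"number"},"tz":{"type":"number"},"wx":{"type":"number"},"wy":{"type":"number"},"wz":{"type":"number"},"jaw":{"type":"number"}}}}},"required":["increments"]}

```bash
ls; mkdir -p pics; cat > h.py <<'E'
import numpy as np, cv2
from station import env
def shot(name):
    d=env.capture(name); R=cv2.Rodrigues(np.array(d["rvec"],float))[0]; d["R"]=R; d["t"]=np.array(d["tvec"],float).ravel()
    return d
def cloud(d):
    z=d["range_z"]; v,u=np.mgrid[0:480,0:640]
    P=np.stack([(u-d["cx"])/d["fx"]*z,(v-d["cy"])/d["fy"]*z,z],-1)
    W=(P-d["t"])@d["R"]; W[z<=0]=np.nan
    return W
E
python3 - <<'E'
from h import *
import pickle
o=env.get_obs(); print(o)
for n in("side","top"):
    d=shot(n); cv2.imwrite(f"pics/{n}0.png",d["color"][:,:,::-1]); pickle.dump(d,open(n+"0.pkl","wb"))
    print(n,d["fx"],-d["R"].T@d["t"], d["R"][2])
E
```

```text
pics
{'time': 0.0, 'q': array([71.50480944, 26.83536699, -0.6608761 , 91.88103851,  0.34620371,
       61.38429682, -3.22484542]), 'qvel': array([-0.00771222, -0.02758004, -0.01231979, -0.03687148, -0.06872032,
       -0.08911314, -0.0802852 ]), 'effort': array([-6.09896579e-04, -5.20563984e+01, -1.29127680e-02, -2.43744761e+01,
       -5.66454884e-02,  1.72602246e-02,  1.54426730e-04]), 'eef_pos': array([ 179.22998735, -624.2069258 ,  213.64663635]), 'tcp_rot': array([-1.79901713e+02,  1.08422144e-02,  1.60263930e+01]), 'wrist_force': array([-0.02221312,  0.21138372, -0.02990903]), 'moment': array([0.02220182, 0.02481189, 0.01894259]), 'finger_force': 0.0, 'width': 1.002445176237017}
side 541.3116151374734 [  469.56894746 -1037.40221415   683.04504371] [ 0.08658957  0.83792383 -0.53887466]
top 558.590791185313 [ 303.7619349  -113.53284017 1382.04162531] [ 0.21867217 -0.01032021 -0.97574381]
```

View pics/side0.png

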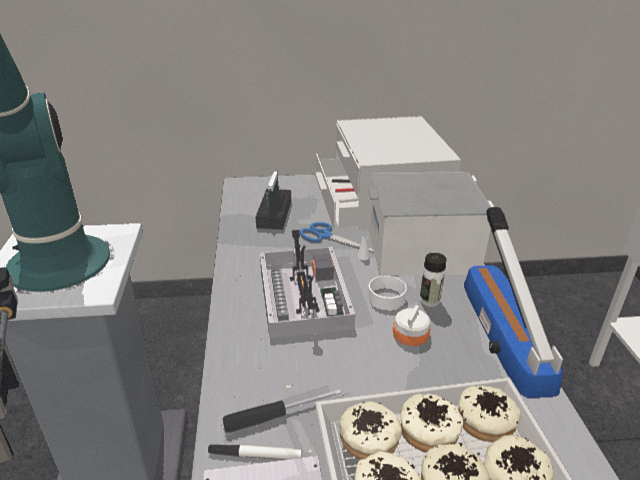

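View pics/top0.png

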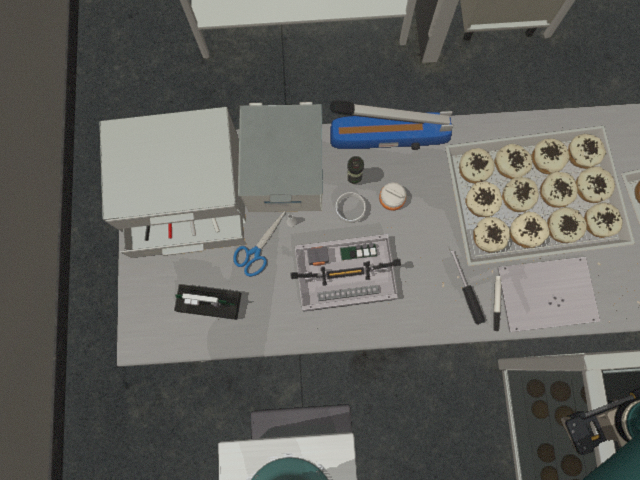

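```bash
python3 - <<'E'
from h import *
import pickle
d=pickle.load(open("top0.pkl","rb")); s=pickle.load(open("side0.pkl","rb"))
c=lambda d,u,v,w,h,k: cv2.resize(d["color"][v:v+h,u:u+w,::-1],None,fx=k,fy=k,interpolation=cv2.INTER_CUBIC)
a=np.hstack([c(d,165,275,90,60,4),c(d,285,230,110,60,4)])
b=np.hstack([c(d,285,230,135,90,3)[:270],c(s,245,165,131,90,3)])
im=np.zeros((600,800,3),np.uint8); im[:240,:800]=a[:,:800]
im[240:240+270,:b.shape[1]]=b[:, :800]
cv2.imwrite("pics/crop1.png",im)
W=cloud(d); Ws=cloud(s)
for n,w,(u0,u1,v0,v1) in(("top blk",W,(165,255,275,335)),("top box",W,(285,420,230,320)),("side blk",Ws,(245,300,165,240)),("side box",Ws,(255,365,225,350))):
    p=w[v0:v1,u0:u1].reshape(-1,3); z=p[:,2]
    print(n,np.histogram(z,[-20,-5,5,20,30,40,50,60,75,90,110,130])[0])
for n,w in(("top",W),("side",Ws)):
    m=np.isfinite(w[...,2]);
    for lo,hi,xr,yr,lab in((92,112,(200,700),(150,500),"rail"),(28,40,(300,480),(150,360),"blk")):
        k=m&(w[...,2]>lo)&(w[...,2]<hi)&(w[...,0]>xr[0])&(w[...,0]<xr[1])&(w[...,1]>yr[0])&(w[...,1]<yr[1])
        v,u=np.nonzero(k); print(n,lab,k.sum(), (u.min(),u.max(),v.min(),v.max()) if k.any() else "", np.median(w[k],0) if k.any() else "")
print(W[302,208],W[272,347],W[299,200])
E
```

```text
top blk [ 268 3237  199  184 1135   31   26   86   37  183    0]
top box [ 347 7624 1871  576 1172  225   66  135   90    0    0]
side blk [ 107 2147  193  219  510   41   38  128   53   87    0]
side box [ 135 8317 2134 1156 1465  113   93  213   76    0    0]
top rail 261 (np.int64(114), np.int64(209), np.int64(208), np.int64(301)) [658.15994118 198.11812434 100.10127183]
top blk 409 (np.int64(174), np.int64(215), np.int64(301), np.int64(315)) [463.76194873 192.05883842  33.63999028]
side rail 157 (np.int64(270), np.int64(351), np.int64(140), np.int64(182)) [664.05726463 198.89625857  98.82243013]
side blk 92 (np.int64(259), np.int64(273), np.int64(189), np.int64(207)) [458.48758581 177.45457316  31.08257041]
[476.00965342 166.01330381  33.26018321] [ 529.06026716 -175.45473172   19.06498889] [475.2487784  169.79252123 102.86997628]
```

View pics/crop1.png

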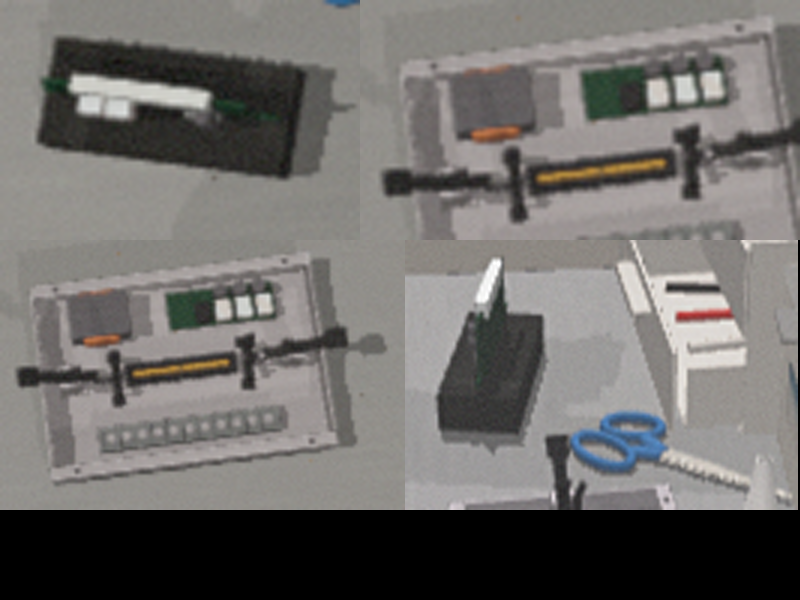

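```bash
cat >> h.py <<'E'
def cast(d,u,v,z):
    r=np.stack([(np.asarray(u,float)-d["cx"])/d["fx"],(np.asarray(v,float)-d["cy"])/d["fy"],np.ones(np.shape(u))],-1)@d["R"]
    c=-d["R"].T@d["t"]; return (c+r*((z-c[2])/r[...,2])[...,None])[...,:2]
def rect(P):
    (c,(a,b),t)=cv2.minAreaRect(np.asarray(P,np.float32)); 
    if a<b: a,b,t=b,a,t+90
    return np.round([*c,a,b,(t+90)%180-90],1)   # centre, long, short, dir of long side (deg)
def near(W,xy,r): return np.hypot(W[...,0]-xy[0],W[...,1]-xy[1])<r
E
cat > m.py <<'E'
from h import *
import pickle,sys
for n in("top","side"):
    d=pickle.load(open(n+"0.pkl","rb")); W=cloud(d); hsv=cv2.cvtColor(d["color"],cv2.COLOR_RGB2HSV); g=hsv[...,2]; Z=W[...,2]
    def go(lab,m,z):
        m=np.nan_to_num(m).astype(np.uint8); k,l,st,_=cv2.connectedComponentsWithStats(m,connectivity=8)
        for i in range(1,k):
            if st[i,4]<12: continue
            v,u=np.nonzero(l==i); P=cast(d,u,v,z); print(n,lab,st[i,4],"rect",rect(P),"mean",P.mean(0).round(1),"px",st[i,:4],"z",np.median(Z[l==i]).round(1))
    blk=near(W,(465,165),110); box=near(W,(529,-180),175)
    go("rail",blk&(Z>94)&(g>150),101)
    go("block",blk&(Z>26)&(Z<39)&(g<90),34)
    go("wall",box&(Z>31)&(Z<40)&(g>120),36)
    go("dark hi",box&(Z>62)&(g<110),84)
    go("dark all",box&(Z>18)&(Z<34)&(g<90),26)
    go("gold",box&(hsv[...,1]>120)&(hsv[...,0]>15)&(hsv[...,0]<32),26)
E
python3 m.py
```

```text
top rail 150 rect [479.3 172.   79.7  10.   78.8] mean [479.2 171.3] px [182 294  35   8] z 100.0
top block 1237 rect [479.  168.9 150.   66.4  79. ] mean [476.7 165.3] px [174 284  66  35] z 33.4
top wall 341 rect [ 600.1 -166.1  231.6   23.9  -88.2] mean [ 603.4 -165.4] px [295 234  94  19] z 36.2
top wall 16 rect [ 567.7 -282.8   38.1    2.2    3.4] mean [ 567.6 -282.8] px [388 245   4  16] z 35.0
top wall 19 rect [ 554.6 -106.8   27.     4.9  -86.6] mean [ 554.5 -105.2] px [313 262  12   3] z 33.5
top wall 25 rect [ 480.6 -287.6   47.     3.8    2.7] mean [ 480.  -287.9] px [393 278   5  20] z 35.5
top wall 343 rect [ 454.1 -171.1  225.1   18.1  -88.7] mean [ 453.9 -170.9] px [301 294  94  16] z 36.3
top dark hi 65 rect [ 534.7 -286.1   26.1   14.4   86.1] mean [ 533.8 -287.9] px [389 259  12   7] z 73.3
top dark hi 17 rect [ 536.5 -222.4    9.7    7.1   -4.7] mean [ 536.4 -222.6] px [366 261   4   5] z 79.0
top dark hi 13 rect [ 530.9 -252.6    7.2    7.1   -3.9] mean [ 530.9 -251.9] px [379 263   4   4] z 66.6
top dark hi 16 rect [ 529.3 -115.5    9.6    7.1   -3.8] mean [ 530.
[... 2067 characters left out ...]
] mean [ 536.6 -112.2] px [301 265   7   9] z 30.6
side dark all 24 rect [ 516.9 -116.4   25.    10.5   86.5] mean [ 515.9 -113. ] px [293 266   6   8] z 30.3
side dark all 105 rect [ 576.5 -129.2   35.7   24.9   -5.3] mean [ 575.9 -127.7] px [316 268  18   8] z 26.8
side dark all 130 rect [ 526.8 -179.8  107.6   17.1   89.7] mean [ 525.1 -173.7] px [297 272  11  34] z 23.7
side dark all 15 rect [ 536.3 -185.1   26.     2.    85.3] mean [ 535.9 -187.1] px [307 285   2   9] z 24.5
side dark all 35 rect [ 574.  -195.3   15.8   12.8   -5.4] mean [ 573.6 -194. ] px [323 289   9   5] z 23.7
side dark all 39 rect [ 590.7 -229.4   46.9    9.1  -87.4] mean [ 589.7 -235. ] px [334 294   8  16] z 23.6
```

```bash
cat >> h.py <<'E'
from scipy.spatial.transform import Rotation as Ro
def plan(*T):
    """T: (x,y,z,yaw) world targets, tool down -> tool-frame units from the present pose"""
    o=env.get_obs(); R0=Ro.from_euler("xyz",o["tcp_rot"],degrees=True)
    print("t",round(o["time"],2),"pos",o["eef_pos"].round(1),"rot",o["tcp_rot"].round(2),"F",o["wrist_force"].round(1),"w",round(o["width"],3),"ff",round(o["finger_force"],1),"q",o["q"].round(0))
    for x,y,z,yaw in T:
        s=R0.inv().apply(np.array([x,y,z])-o["eef_pos"])/25
        w=(R0.inv()*Ro.from_euler("xyz",[180,0,yaw],degrees=True)).as_rotvec(degrees=True)/10
        print((x,y,z,yaw),"t",s.round(3),"w",w.round(3))
E
python3 -c "
from h import *
plan((440,-200,230,60),(479.3,172,190,78.8))"
```

```text
t 0.1 pos [ 179.3 -624.3  213.8] rot [-1.7991e+02  1.0000e-02  1.6020e+01] F [-0.2  0.3  0.6] w 0.998 ff 0.0 q [72. 27. -1. 92.  0. 61. -3.]
(440, -200, 230, 60) t [ 14.709 -13.433  -0.631] w [-9.000e-03 -3.000e-03 -4.398e+00]
(479.3, 172, 190, 78.8) t [ 20.327 -27.299   0.989] w [-8.000e-03 -4.000e-03 -6.278e+00]
```

Call:
send_rows([
  {"tx": 7.3,"ty": -6.7,"tz": -0.6,"wz": -2.2,"jaw": 1},
  {"tx": 7.3,"ty": -6.7,"tz": -0.6,"wz": -2.2,"jaw": 1},
  {"tx": 7.3,"ty": -6.7,"tz": -0.6,"wz": -2.2,"jaw": 1},
  {"tx": 7.3,"ty": -6.7,"tz": -0.6,"wz": -2.2,"jaw": 1},
  {"tx": 14.7,"ty": -13.4,"tz": -0.6,"wz": -4.4,"jaw": 1},
  {"tx": 14.7,"ty": -13.4,"tz": -0.6,"wz": -4.4,"jaw": 1},
  {"tx": 14.7,"ty": -13.4,"tz": -0.6,"wz": -4.4,"jaw": 1},
  {"tx": 14.7,"ty": -13.4,"tz": -0.6,"wz": -4.4,"jaw": 1},
  {"tx": 20.3,"ty": -27.3,"tz": 0.5,"wz": -6.28,"jaw": 1},
  {"tx": 20.3,"ty": -27.3,"tz": 0.5,"wz": -6.28,"jaw": 1},
  {"tx": 20.3,"ty": -27.3,"tz": 0.5,"wz": -6.28,"jaw": 1},
  {"tx": 20.3,"ty": -27.3,"tz": 0.5,"wz": -6.28,"jaw": 1},
])

```text
validation failed for argument at $.in...
```

```bash
python3 -c "
from h import *
plan((479.3,172,200,78.8),(479.3,172,84,78.8))"
```

```text
t 0.1 pos [ 179.3 -624.3  213.8] rot [-1.7991e+02  1.0000e-02  1.6020e+01] F [-0.2  0.3  0.6] w 0.998 ff 0.0 q [72. 27. -1. 92.  0. 61. -3.]
(479.3, 172, 200, 78.8) t [ 20.327 -27.3     0.589] w [-8.000e-03 -4.000e-03 -6.278e+00]
(479.3, 172, 84, 78.8) t [ 20.328 -27.293   5.229] w [-8.000e-03 -4.000e-03 -6.278e+00]
```

Call:
send_rows([
  {"tx": 7.3,"ty": -6.7,"tz": -0.6,"wx": 0,"wy": 0,"wz": -2.2,"jaw": 1},
  {"tx": 7.3,"ty": -6.7,"tz": -0.6,"wx": 0,"wy": 0,"wz": -2.2,"jaw": 1},
  {"tx": 7.3,"ty": -6.7,"tz": -0.6,"wx": 0,"wy": 0,"wz": -2.2,"jaw": 1},
  {"tx": 7.3,"ty": -6.7,"tz": -0.6,"wx": 0,"wy": 0,"wz": -2.2,"jaw": 1},
])

```text
time: 0.6
eef_pos: [309.3, -411.3, 229.5]
tcp_rot: [-180.0, -0.0, 38.0]
wrist_force: [1.9, -0.1, -0.4]
width: 1.003
finger_force: 0.0
```

Call:
send_rows([
  {"tx": 9.3,"ty": -3.4,"tz": 0,"wx": 0,"wy": 0,"wz": -2.2,"jaw": 1},
  {"tx": 9.3,"ty": -3.4,"tz": 0,"wx": 0,"wy": 0,"wz": -2.2,"jaw": 1},
  {"tx": 9.3,"ty": -3.4,"tz": 0,"wx": 0,"wy": 0,"wz": -2.2,"jaw": 1},
  {"tx": 9.3,"ty": -3.4,"tz": 0,"wx": 0,"wy": 0,"wz": -2.2,"jaw": 1},
  {"tx": 19.7,"ty": -14.2,"tz": 1.2,"wx": 0,"wy": 0,"wz": -4.08,"jaw": 1},
  {"tx": 19.7,"ty": -14.2,"tz": 1.2,"wx": 0,"wy": 0,"wz": -4.08,"jaw": 1},
  {"tx": 19.7,"ty": -14.2,"tz": 1.2,"wx": 0,"wy": 0,"wz": -4.08,"jaw": 1},
  {"tx": 19.7,"ty": -14.2,"tz": 1.2,"wx": 0,"wy": 0,"wz": -4.08,"jaw": 1},
  {"tx": 19.7,"ty": -14.2,"tz": 1.2,"wx": 0,"wy": 0,"wz": -4.08,"jaw": 1},
  {"tx": 19.7,"ty": -14.2,"tz": 1.2,"wx": 0,"wy": 0,"wz": -4.08,"jaw": 1},
  {"tx": 19.7,"ty": -14.2,"tz": 1.2,"wx": 0,"wy": 0,"wz": -4.08,"jaw": 1},
  {"tx": 19.7,"ty": -14.2,"tz": 1.2,"wx": 0,"wy": 0,"wz": -4.08,"jaw": 1},
])

```text
time: 2.1
eef_pos: [477.6, 169.1, 199.1]
tcp_rot: [-179.9, 0.1, 78.8]
wrist_force: [-0.2, -1.2, 0.8]
width: 0.999
finger_force: 0.0
```

```bash
python3 -c "
from h import *
plan((479.3,172,130,78.8),(479.3,172,84,78.8))"
```

```text
t 2.1 pos [477.6 169.1 199.1] rot [-1.7995e+02  6.0000e-02  7.8840e+01] F [-0.2 -1.2  0.8] w 0.999 ff 0.0 q [  9.  19. -38. 111.  14.  55. -47.]
(479.3, 172, 130, 78.8) t [0.13  0.048 2.763] w [-0.005  0.006  0.004]
(479.3, 172, 84, 78.8) t [0.132 0.05  4.603] w [-0.005  0.006  0.004]
```

Call:
send_rows([
  {"tx": 0.13,"ty": 0.05,"tz": 2.0,"wx": 0,"wy": 0,"wz": 0,"jaw": 0.3},
  {"tx": 0.13,"ty": 0.05,"tz": 3.4,"wx": 0,"wy": 0,"wz": 0,"jaw": 0.0},
  {"tx": 0.13,"ty": 0.05,"tz": 4.2,"wx": 0,"wy": 0,"wz": 0,"jaw": -0.3},
  {"tx": 0.13,"ty": 0.05,"tz": 4.6,"wx": 0,"wy": 0,"wz": 0,"jaw": -0.4},
  {"tx": 0.13,"ty": 0.05,"tz": 4.6,"wx": 0,"wy": 0,"wz": 0,"jaw": -0.5},
  {"tx": 0.13,"ty": 0.05,"tz": 4.6,"wx": 0,"wy": 0,"wz": 0,"jaw": -0.5},
  {"tx": 0.13,"ty": 0.05,"tz": 4.6,"wx": 0,"wy": 0,"wz": 0,"jaw": -0.5},
])

```text
time: 2.98
eef_pos: [480.4, 172.7, 85.4]
tcp_rot: [179.9, -0.0, 78.8]
wrist_force: [-0.5, -0.0, 0.1]
width: 0.264
finger_force: 0.0
```

```bash
python3 -c "
from h import *
plan((479.3,172,84,78.8))
for n in ('side','top'):
    d=shot(n); a=d['color'][:,:,::-1]; 
    a=a[150:250,230:363] if n=='side' else a[260:360,150:283]
    cv2.imwrite('pics/g_'+n+'.png',a)
a=np.hstack([cv2.resize(cv2.imread('pics/g_%s.png'%n),(400,300),interpolation=cv2.INTER_CUBIC) for n in('side','top')]); cv2.imwrite('pics/g.png',a)"
```

```text
t 2.98 pos [480.4 172.7  85.4] rot [ 1.7991e+02 -3.0000e-02  7.8810e+01] F [-0.5 -0.   0.1] w 0.264 ff 0.0 q [  4.  28. -33. 115.  23.  43. -55.]
(479.3, 172, 84, 78.8) t [-0.034 -0.036  0.057] w [ 0.009 -0.003  0.001]
```

View pics/g.png

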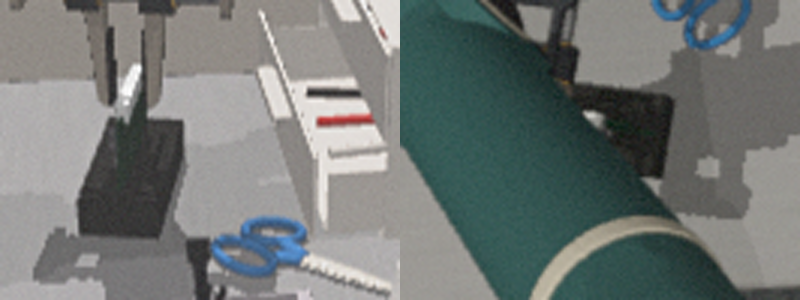

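Call:
send_rows([
  {"tx": -0.03,"ty": -0.03,"tz": 0.06,"wx": 0,"wy": 0,"wz": 0,"jaw": -1},
  {"tx": -0.03,"ty": -0.03,"tz": 0.06,"wx": 0,"wy": 0,"wz": 0,"jaw": -1},
  {"tx": -0.03,"ty": -0.03,"tz": 0.06,"wx": 0,"wy": 0,"wz": 0,"jaw": -1},
  {"tx": -0.03,"ty": -0.03,"tz": 0.06,"wx": 0,"wy": 0,"wz": 0,"jaw": -1},
])

```text
time: 3.58
eef_pos: [478.9, 171.9, 83.0]
tcp_rot: [-180.0, 0.0, 78.8]
wrist_force: [1.5, -0.8, -1.2]
width: 0.106
finger_force: 30.0
```

```bash
python3 -c "
from h import *
plan((479.3,172,84,78.8))"
```

```text
t 3.58 pos [478.9 171.9  83. ] rot [-1.800e+02  1.000e-02  7.882e+01] F [ 1.5 -0.8 -1.2] w 0.106 ff 30.0 q [  4.  29. -33. 115.  23.  42. -55.]
(479.3, 172, 84, 78.8) t [ 0.008  0.015 -0.04 ] w [-0.     0.001  0.002]
```

Call:
send_rows([
  {"tx": 0,"ty": 0,"tz": -0.6,"wx": 0,"wy": 0,"wz": 0,"jaw": -1},
  {"tx": 0,"ty": 0,"tz": -1.5,"wx": 0,"wy": 0,"wz": 0,"jaw": -1},
  {"tx": 0,"ty": 0,"tz": -3.0,"wx": 0,"wy": 0,"wz": 0,"jaw": -1},
  {"tx": 0,"ty": 0,"tz": -4.2,"wx": 0,"wy": 0,"wz": 0,"jaw": -1},
  {"tx": 0,"ty": 0,"tz": -4.2,"wx": 0,"wy": 0,"wz": 0,"jaw": -1},
])

```text
time: 4.2
eef_pos: [480.0, 172.9, 190.7]
tcp_rot: [179.7, -0.1, 78.8]
wrist_force: [0.7, 0.1, -1.9]
width: 0.105
finger_force: 30.0
```

```bash
python3 -c "
from h import *
plan((527.5,-169.7,185,93.5))"
```

```text
t 4.2 pos [480.  172.9 190.7] rot [ 1.7975e+02 -1.1000e-01  7.8830e+01] F [ 0.7  0.1 -1.9] w 0.105 ff 30.0 q [  9.  20. -38. 111.  15.  54. -48.]
(527.5, -169.7, 185, 93.5) t [-13.076   4.518   0.223] w [ 0.026 -0.008 -1.467]
```

Call:
send_rows([
  {"tx": -1.2,"ty": 0.4,"tz": 0,"wx": 0,"wy": 0,"wz": -0.15,"jaw": -1},
  {"tx": -3,"ty": 1.04,"tz": 0,"wx": 0,"wy": 0,"wz": -0.35,"jaw": -1},
  {"tx": -5,"ty": 1.73,"tz": 0,"wx": 0,"wy": 0,"wz": -0.6,"jaw": -1},
  {"tx": -7,"ty": 2.42,"tz": 0.1,"wx": 0,"wy": 0,"wz": -0.8,"jaw": -1},
  {"tx": -9,"ty": 3.1,"tz": 0.1,"wx": 0,"wy": 0,"wz": -1.0,"jaw": -1},
  {"tx": -11,"ty": 3.8,"tz": 0.2,"wx": 0,"wy": 0,"wz": -1.2,"jaw": -1},
  {"tx": -12.5,"ty": 4.3,"tz": 0.2,"wx": 0,"wy": 0,"wz": -1.4,"jaw": -1},
  {"tx": -13.08,"ty": 4.52,"tz": 0.22,"wx": 0,"wy": 0,"wz": -1.47,"jaw": -1},
  {"tx": -13.08,"ty": 4.52,"tz": 0.22,"wx": 0,"wy": 0,"wz": -1.47,"jaw": -1},
  {"tx": -13.08,"ty": 4.52,"tz": 0.22,"wx": 0,"wy": 0,"wz": -1.47,"jaw": -1},
])

```text
time: 5.45
eef_pos: [526.2, -168.2, 182.4]
tcp_rot: [-180.0, -0.1, 93.7]
wrist_force: [-0.3, 0.1, -2.1]
width: 0.104
finger_force: 30.0
```

```bash
python3 -c "
from h import *
plan((527.5,-169.7,162,93.5),(527.5,-169.7,145,93.5),(527.5,-169.7,100,93.5))
s=shot('side');a=s['color'][:,:,::-1][190:350,240:390]; b=shot('top')['color'][:,:,::-1][220:340,280:430]
cv2.imwrite('pics/h.png',np.hstack([cv2.resize(a,(500,533),interpolation=cv2.INTER_CUBIC),cv2.resize(cv2.copyMakeBorder(b,0,40,0,0,0),(300,320))]) if 0 else cv2.resize(a,(500,533),interpolation=cv2.INTER_CUBIC))
"
```

```text
t 5.45 pos [ 526.2 -168.2  182.4] rot [-1.7997e+02 -7.0000e-02  9.3680e+01] F [-0.3  0.1 -2.1] w 0.104 ff 30.0 q [ 41.  24. -33. 106.  16.  55.   4.]
(527.5, -169.7, 162, 93.5) t [-0.062  0.048  0.815] w [-0.003 -0.007  0.018]
(527.5, -169.7, 145, 93.5) t [-0.063  0.048  1.495] w [-0.003 -0.007  0.018]
(527.5, -169.7, 100, 93.5) t [-0.065  0.049  3.295] w [-0.003 -0.007  0.018]
```

View pics/h.png

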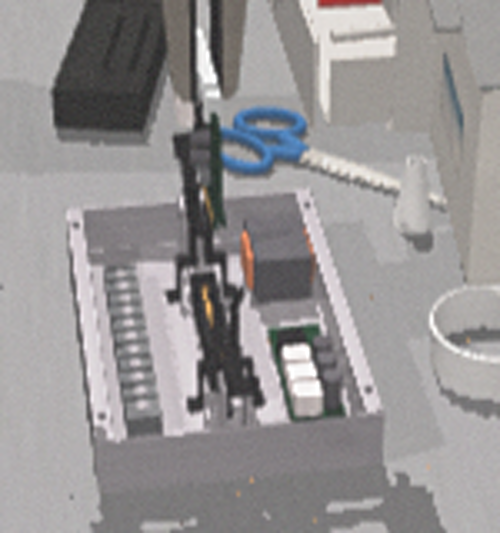

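Call:
send_rows([
  {"tx": -0.06,"ty": 0.05,"tz": 0.5,"wx": 0,"wy": 0,"wz": 0.02,"jaw": -1},
  {"tx": -0.06,"ty": 0.05,"tz": 1.0,"wx": 0,"wy": 0,"wz": 0.02,"jaw": -1},
  {"tx": -0.06,"ty": 0.05,"tz": 1.5,"wx": 0,"wy": 0,"wz": 0.02,"jaw": -1},
  {"tx": -0.06,"ty": 0.05,"tz": 1.8,"wx": 0,"wy": 0,"wz": 0.02,"jaw": -1},
  {"tx": -0.06,"ty": 0.05,"tz": 2.0,"wx": 0,"wy": 0,"wz": 0.02,"jaw": -1},
  {"tx": -0.06,"ty": 0.05,"tz": 2.2,"wx": 0,"wy": 0,"wz": 0.02,"jaw": -1},
  {"tx": -0.06,"ty": 0.05,"tz": 2.3,"wx": 0,"wy": 0,"wz": 0.02,"jaw": -1},
  {"tx": -0.06,"ty": 0.05,"tz": 2.4,"wx": 0,"wy": 0,"wz": 0.02,"jaw": -1},
  {"tx": -0.06,"ty": 0.05,"tz": 2.4,"wx": 0,"wy": 0,"wz": 0.02,"jaw": -1},
])

```text
time: 6.68
eef_pos: [527.7, -172.1, 122.5]
tcp_rot: [-180.0, 0.0, 93.3]
wrist_force: [-0.2, -0.3, -2.2]
width: 0.105
finger_force: 30.0
```

```bash
python3 -c "
from h import *
plan((527.5,-169.7,122,93.5),(527.5,-169.7,114,93.5),(527.5,-169.7,100,93.5)); print(env.get_obs()['moment'])"
```

```text
t 6.67 pos [ 527.7 -172.1  122.5] rot [-180.      0.     93.32] F [-0.2 -0.3 -2.2] w 0.105 ff 30.0 q [ 39.  28. -31. 108.  19.  49.   2.]
(527.5, -169.7, 122, 93.5) t [ 0.097 -0.001  0.021] w [-0.     0.    -0.018]
(527.5, -169.7, 114, 93.5) t [ 0.097 -0.001  0.341] w [-0.     0.    -0.018]
(527.5, -169.7, 100, 93.5) t [ 0.097 -0.001  0.901] w [-0.     0.    -0.018]
[-0.01987497 -0.09833353 -0.01289246]
```

Call:
send_rows([
  {"tx": 0.1,"ty": 0,"tz": 0.1,"wx": 0,"wy": 0,"wz": -0.02,"jaw": -1},
  {"tx": 0.1,"ty": 0,"tz": 0.25,"wx": 0,"wy": 0,"wz": -0.02,"jaw": -1},
  {"tx": 0.1,"ty": 0,"tz": 0.4,"wx": 0,"wy": 0,"wz": -0.02,"jaw": -1},
  {"tx": 0.1,"ty": 0,"tz": 0.4,"wx": 0,"wy": 0,"wz": -0.02,"jaw": -1},
  {"tx": 0.1,"ty": 0,"tz": 0.4,"wx": 0,"wy": 0,"wz": -0.02,"jaw": -1},
])

```text
time: 7.3
eef_pos: [528.0, -169.5, 112.5]
tcp_rot: [180.0, -0.0, 93.5]
wrist_force: [2.6, 1.2, -4.5]
width: 0.105
finger_force: 30.0
```

```bash
python3 -c "
from h import *
plan((527.5,-169.7,100,93.5)); print(env.get_obs()['moment'])"
```

```text
t 7.3 pos [ 528.  -169.5  112.5] rot [ 1.7995e+02 -1.0000e-02  9.3530e+01] F [ 2.6  1.2 -4.5] w 0.105 ff 30.0 q [ 39.  29. -31. 109.  20.  48.   1.]
(527.5, -169.7, 100, 93.5) t [-0.008 -0.02   0.5  ] w [ 0.005 -0.001  0.003]
[ 0.0075069  -0.90159076 -0.0510074 ]
```

Call:
send_rows([
  {"tx": 0,"ty": 0.03,"tz": 0.12,"wx": 0,"wy": 0,"wz": 0,"jaw": -1},
  {"tx": 0,"ty": 0.03,"tz": 0.25,"wx": 0,"wy": 0,"wz": 0,"jaw": -1},
  {"tx": 0,"ty": 0.03,"tz": 0.4,"wx": 0,"wy": 0,"wz": 0,"jaw": -1},
  {"tx": 0,"ty": 0.03,"tz": 0.56,"wx": 0,"wy": 0,"wz": 0,"jaw": -1},
  {"tx": 0,"ty": 0.03,"tz": 0.56,"wx": 0,"wy": 0,"wz": 0,"jaw": -1},
])

```text
time: 7.92
eef_pos: [528.3, -169.5, 98.1]
tcp_rot: [-180.0, -0.0, 93.5]
wrist_force: [2.8, -0.5, -2.6]
width: 0.103
finger_force: 30.0
```

```bash
python3 -c "
from h import *
plan((527.5,-169.7,90,93.5)); print(env.get_obs()['moment'])"
```

```text
t 7.92 pos [ 528.3 -169.5   98.1] rot [-1.800e+02 -1.000e-02  9.353e+01] F [ 2.8 -0.5 -2.6] w 0.103 ff 30.0 q [ 38.  30. -30. 109.  21.  46.   0.]
(527.5, -169.7, 90, 93.5) t [-0.006 -0.034  0.325] w [-0.    -0.001  0.003]
[-0.01262796 -0.77175423 -0.0260123 ]
```

Call:
send_rows([
  {"tx": 0,"ty": 0.02,"tz": 0.08,"wx": 0,"wy": 0,"wz": 0,"jaw": -1},
  {"tx": 0,"ty": 0.02,"tz": 0.15,"wx": 0,"wy": 0,"wz": 0,"jaw": -1},
  {"tx": 0,"ty": 0.02,"tz": 0.21,"wx": 0,"wy": 0,"wz": 0,"jaw": -1},
  {"tx": 0,"ty": 0.02,"tz": 0.21,"wx": 0,"wy": 0,"wz": 0,"jaw": -1},
])

```text
time: 8.43
eef_pos: [528.5, -169.5, 93.1]
tcp_rot: [-180.0, -0.0, 93.5]
wrist_force: [0.2, -0.4, -2.4]
width: 0.105
finger_force: 30.0
```

```bash
python3 -c "
from h import *
plan((527.5,-169.7,88,93.5)); print(env.get_obs()['moment'])"
```

```text
t 8.43 pos [ 528.5 -169.5   93.1] rot [-1.7996e+02 -1.0000e-02  9.3530e+01] F [ 0.2 -0.4 -2.4] w 0.105 ff 30.0 q [ 38.  31. -30. 109.  21.  46.   0.]
(527.5, -169.7, 88, 93.5) t [-0.005 -0.041  0.202] w [-0.004 -0.001  0.003]
[ 0.00872046 -0.37096117 -0.01549416]
```

Call:
send_rows([
  {"tx": 0,"ty": 0,"tz": 0.05,"wx": 0,"wy": 0,"wz": 0,"jaw": -1},
  {"tx": 0,"ty": 0,"tz": 0.09,"wx": 0,"wy": 0,"wz": 0,"jaw": -1},
  {"tx": 0,"ty": 0,"tz": 0.09,"wx": 0,"wy": 0,"wz": 0,"jaw": -1},
])

```text
time: 8.8
eef_pos: [528.6, -169.5, 90.9]
tcp_rot: [-180.0, -0.0, 93.5]
wrist_force: [0.4, 0.3, -1.7]
width: 0.106
finger_force: 30.0
```

Call:
send_rows([
  {"tx": 0,"ty": 0,"tz": 0.05,"wx": 0,"wy": 0,"wz": 0,"jaw": -1},
  {"tx": 0,"ty": 0,"tz": 0.1,"wx": 0,"wy": 0,"wz": 0,"jaw": -1},
  {"tx": 0,"ty": 0,"tz": 0.12,"wx": 0,"wy": 0,"wz": 0,"jaw": -1},
  {"tx": 0,"ty": 0,"tz": 0.12,"wx": 0,"wy": 0,"wz": 0,"jaw": -1},
])

```text
time: 9.3
eef_pos: [528.7, -169.5, 88.0]
tcp_rot: [-180.0, -0.0, 93.5]
wrist_force: [-0.3, 0.2, -0.9]
width: 0.106
finger_force: 30.0
```

Call:
send_rows([
  {"tx": 0,"ty": 0,"tz": 0.02,"wx": 0,"wy": 0,"wz": 0,"jaw": -1},
  {"tx": 0,"ty": 0,"tz": 0.04,"wx": 0,"wy": 0,"wz": 0,"jaw": -1},
  {"tx": 0,"ty": 0,"tz": 0.04,"wx": 0,"wy": 0,"wz": 0,"jaw": -1},
])

```text
time: 9.68
eef_pos: [529.0, -169.5, 87.5]
tcp_rot: [180.0, 0.0, 93.5]
wrist_force: [-0.9, 0.6, 3.4]
width: 0.11
finger_force: 30.0
```

Call:
send_rows([
  {"tx": 0,"ty": 0,"tz": -0.02,"wx": 0,"wy": 0,"wz": 0,"jaw": -0.4},
  {"tx": 0,"ty": 0,"tz": -0.02,"wx": 0,"wy": 0,"wz": 0,"jaw": -0.3},
  {"tx": 0,"ty": 0,"tz": -0.02,"wx": 0,"wy": 0,"wz": 0,"jaw": -0.2},
  {"tx": 0,"ty": 0,"tz": -0.02,"wx": 0,"wy": 0,"wz": 0,"jaw": -0.2},
  {"tx": 0,"ty": 0,"tz": -1.0,"wx": 0,"wy": 0,"wz": 0,"jaw": -0.2},
  {"tx": 0,"ty": 0,"tz": -3.0,"wx": 0,"wy": 0,"wz": 0,"jaw": -0.2},
  {"tx": 0,"ty": 0,"tz": -5.0,"wx": 0,"wy": 0,"wz": 0,"jaw": -0.5},
  {"tx": 0,"ty": 0,"tz": -5.0,"wx": 0,"wy": 0,"wz": 0,"jaw": -1},
  {"tx": 0,"ty": 0,"tz": -5.0,"wx": 0,"wy": 0,"wz": 0,"jaw": -1},
])

```text
time: 10.8
eef_pos: [528.2, -169.6, 211.5]
tcp_rot: [-179.9, 0.0, 93.5]
wrist_force: [-0.7, 0.5, 0.0]
width: 0.1
finger_force: 0.0
```

```bash
python3 - <<'E'
from h import *
import pickle
plan((527.5,-169.7,200,93.5))
c=lambda d,u,v,w,h,k: cv2.resize(d["color"][v:v+h,u:u+w,::-1],None,fx=k,fy=k,interpolation=cv2.INTER_CUBIC)
s=shot("side"); pickle.dump(s,open("side1.pkl","wb")); t=shot("top"); pickle.dump(t,open("top1.pkl","wb"))
im=np.hstack([c(s,250,215,100,130,4),c(t,285,220,100,130,4)]); cv2.imwrite("pics/in.png",im)
W=cloud(s); Z=W[...,2]; g=s["color"].min(-1)
m=near(W,(527,-170),50)&(Z>85)&(g>140); print("rail z",m.sum(),np.percentile(Z[m],[50,90,98]) if m.any() else '', W[m].mean(0) if m.any() else '')
E
```

```text
t 10.8 pos [ 528.2 -169.6  211.5] rot [-1.7995e+02  1.0000e-02  9.3510e+01] F [-0.7  0.5  0. ] w 0.1 ff 0.0 q [ 42.  22. -34. 104.  14.  59.   5.]
(527.5, -169.7, 200, 93.5) t [-0.    -0.028  0.46 ] w [-0.005  0.001  0.001]
rail z 588 [406.41127974 509.40598979 519.71260927] [ 522.74829323 -193.0709084   338.80550835]
```

View pics/in.png

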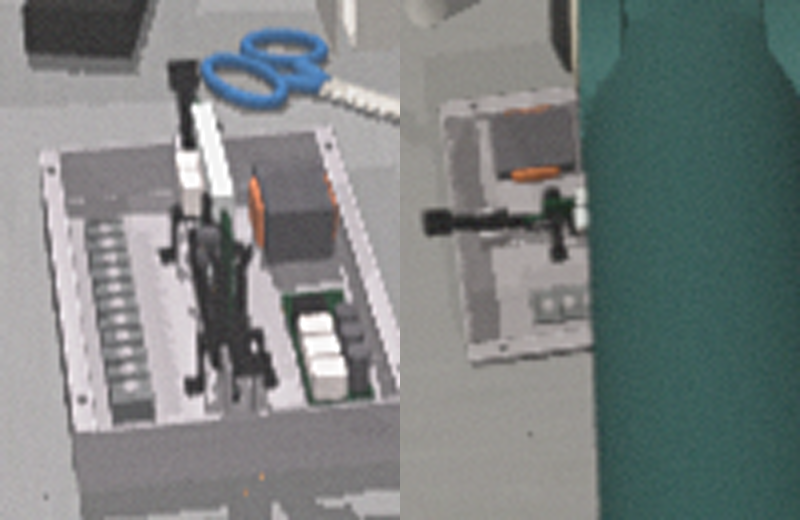

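Call:
send_rows([
  {"tx": 2,"ty": 0,"tz": 0,"wx": 0,"wy": 0,"wz": 0,"jaw": -1},
  {"tx": 4,"ty": 0,"tz": 0.5,"wx": 0,"wy": 0,"wz": 0,"jaw": -1},
  {"tx": 6.1,"ty": 0,"tz": 2,"wx": 0,"wy": 0,"wz": 0,"jaw": -1},
  {"tx": 6.1,"ty": 0,"tz": 4,"wx": 0,"wy": 0,"wz": 0,"jaw": -1},
  {"tx": 6.1,"ty": 0,"tz": 5.9,"wx": 0,"wy": 0,"wz": 0,"jaw": -1},
  {"tx": 6.1,"ty": 0,"tz": 5.9,"wx": 0,"wy": 0,"wz": 0,"jaw": -1},
  {"tx": 6.1,"ty": 0,"tz": 5.9,"wx": 0,"wy": 0,"wz": 0,"jaw": -1},
])

```text
time: 11.78
eef_pos: [519.9, -17.0, 65.3]
tcp_rot: [180.0, -0.0, 93.5]
wrist_force: [0.8, 0.2, 0.1]
width: 0.005
finger_force: 0.0
```

```bash
cat >> h.py <<'E'
C=np.array([528.5,-169.6]); U=np.array([-.061,.998])
def st(*T):
    """T: (out, z) targets along +-box y from connector middle; prints tx,ty,tz,wz units"""
    p=env.get_obs()["eef_pos"]; print("out",round((p[:2]-C)@U,1),"x off",round((p[:2]-C)@[.998,.061],1))
    plan(*[(*(C+U*o),z,93.5) for o,z in T])
E
python3 - <<'E'
from h import *
import pickle
st((150,62),(145,62),(135,62),(124,74),(105,80))
s=pickle.load(open("side1.pkl","rb")); W=cloud(s); Z=W[...,2]; g=s["color"].min(-1)
m=near(W,(527,-170),60)&(Z>80)&(Z<130)&(g>140); print("rail z",m.sum(),np.percentile(Z[m],[50,90,98]), W[m].mean(0))
E
```

```text
out 152.8 x off 0.8
t 11.78 pos [519.9 -17.   65.3] rot [ 1.7997e+02 -2.0000e-02  9.3540e+01] F [0.8 0.2 0.1] w 0.005 ff 0.0 q [ 24.  31. -32. 114.  24.  41. -19.]
(np.float64(519.35), np.float64(-19.900000000000006), 62, 93.5) t [-0.114 -0.031  0.131] w [ 0.003 -0.002  0.004]
(np.float64(519.655), np.float64(-24.889999999999986), 62, 93.5) t [-0.314 -0.031  0.131] w [ 0.003 -0.002  0.004]
(np.float64(520.265), np.float64(-34.870000000000005), 62, 93.5) t [-0.714 -0.031  0.13 ] w [ 0.003 -0.002  0.004]
(np.float64(520.936), np.float64(-45.848), 74, 93.5) t [-1.154 -0.031 -0.35 ] w [ 0.003 -0.002  0.004]
(np.float64(522.095), np.float64(-64.80999999999999), 80, 93.5) t [-1.914 -0.032 -0.59 ] w [ 0.003 -0.002  0.004]
rail z 168 [102.67968423 104.47301573 105.23379689] [ 528.62914042 -174.29917813  101.26523234]
```

Call:
send_rows([
  {"tx": -0.19,"ty": -0.03,"tz": 0.1,"wx": 0,"wy": 0,"wz": 0,"jaw": -1},
  {"tx": -0.35,"ty": -0.03,"tz": 0.1,"wx": 0,"wy": 0,"wz": 0,"jaw": -1},
  {"tx": -0.51,"ty": -0.03,"tz": 0.1,"wx": 0,"wy": 0,"wz": 0,"jaw": -1},
  {"tx": -0.67,"ty": -0.03,"tz": 0.05,"wx": 0,"wy": 0,"wz": 0,"jaw": -1},
  {"tx": -0.83,"ty": -0.03,"tz": -0.06,"wx": 0,"wy": 0,"wz": 0,"jaw": -1},
  {"tx": -0.99,"ty": -0.03,"tz": -0.19,"wx": 0,"wy": 0,"wz": 0,"jaw": -1},
])

```text
time: 12.52
eef_pos: [521.3, -36.9, 71.4]
tcp_rot: [179.8, -0.3, 93.8]
wrist_force: [-1.4, 7.5, 6.7]
width: 0.005
finger_force: 3.9
```

Call:
send_rows([
  {"tx": 0,"ty": 0,"tz": -0.1,"wx": 0,"wy": 0,"wz": 0,"jaw": -1},
  {"tx": 0,"ty": 0,"tz": -0.15,"wx": 0,"wy": 0,"wz": 0,"jaw": -1},
])

```text
time: 12.78
eef_pos: [521.3, -41.3, 74.2]
tcp_rot: [179.8, -0.0, 93.6]
wrist_force: [0.7, 3.8, 0.7]
width: 0.003
finger_force: 1.9
```

```bash
python3 - <<'E'
from h import *
st((124,74))
s=shot("side"); cv2.imwrite("pics/lv.png",cv2.resize(s["color"][190:290,250:350,::-1],(600,600),interpolation=cv2.INTER_CUBIC))
E
```

```text
out 128.5 x off 0.7
t 12.78 pos [521.3 -41.3  74.2] rot [ 1.7983e+02 -4.0000e-02  9.3560e+01] F [0.7 3.8 0.7] w 0.003 ff 1.9 q [ 27.  30. -32. 114.  24.  42. -16.]
(np.float64(520.936), np.float64(-45.848), 74, 93.5) t [-0.182 -0.027  0.006] w [ 0.017 -0.004  0.006]
```

View pics/lv.png

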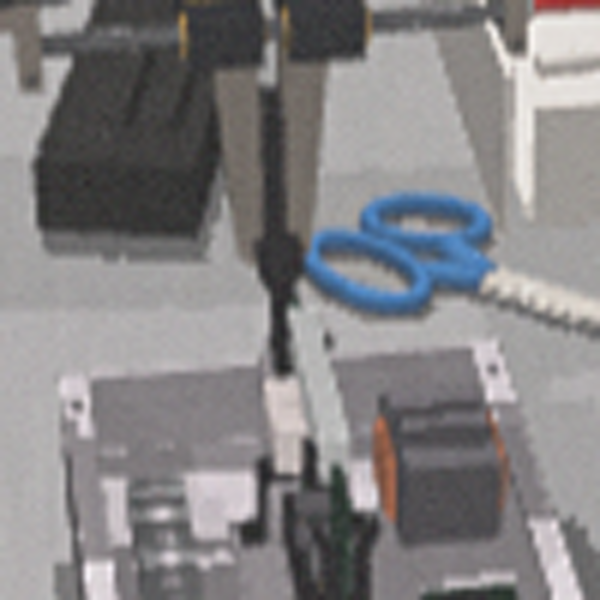

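Call:
send_rows([
  {"tx": -0.25,"ty": 0,"tz": -0.12,"wx": 0,"wy": 0,"wz": 0,"jaw": -1},
  {"tx": -0.38,"ty": 0,"tz": -0.2,"wx": 0,"wy": 0,"wz": 0,"jaw": -1},
  {"tx": -0.5,"ty": 0,"tz": -0.26,"wx": 0,"wy": 0,"wz": 0,"jaw": -1},
  {"tx": -0.62,"ty": 0,"tz": -0.3,"wx": 0,"wy": 0,"wz": 0,"jaw": -1},
  {"tx": -0.74,"ty": 0,"tz": -0.32,"wx": 0,"wy": 0,"wz": 0,"jaw": -1},
  {"tx": -0.84,"ty": 0,"tz": -0.32,"wx": 0,"wy": 0,"wz": 0,"jaw": -1},
  {"tx": -0.84,"ty": 0,"tz": -0.32,"wx": 0,"wy": 0,"wz": 0,"jaw": -1},
])

```text
time: 13.7
eef_pos: [521.3, -63.4, 81.0]
tcp_rot: [-180.0, 0.0, 93.5]
wrist_force: [1.8, 3.0, 1.4]
width: 0.007
finger_force: 1.2
```

Call:
send_rows([
  {"tx": 0.6,"ty": 0,"tz": 0,"wx": 0,"wy": 0,"wz": 0,"jaw": -1},
  {"tx": 0.8,"ty": 0,"tz": -1,"wx": 0,"wy": 0,"wz": 0,"jaw": -1},
  {"tx": 0.8,"ty": 0,"tz": -3,"wx": 0,"wy": 0,"wz": 0,"jaw": -1},
  {"tx": -1,"ty": 0,"tz": -3.2,"wx": 0,"wy": 0,"wz": 0,"jaw": -1},
  {"tx": -3.3,"ty": 0,"tz": -3.2,"wx": 0,"wy": 0,"wz": 0,"jaw": -1},
  {"tx": -5.7,"ty": 0,"tz": -3.2,"wx": 0,"wy": 0,"wz": 0,"jaw": -1},
  {"tx": -8.1,"ty": 0,"tz": -3.2,"wx": 0,"wy": 0,"wz": 0,"jaw": -1},
  {"tx": -10.4,"ty": 0,"tz": -3,"wx": 0,"wy": 0,"wz": 0,"jaw": -1},
  {"tx": -10.4,"ty": 0,"tz": -2,"wx": 0,"wy": 0,"wz": 0,"jaw": -1},
  {"tx": -10.4,"ty": 0,"tz": 0.3,"wx": 0,"wy": 0,"wz": 0,"jaw": -1},
  {"tx": -10.4,"ty": 0,"tz": 0.7,"wx": 0,"wy": 0,"wz": 0,"jaw": -1},
  {"tx": -10.4,"ty": 0,"tz": 0.7,"wx": 0,"wy": 0,"wz": 0,"jaw": -1},
])

```text
time: 15.2
eef_pos: [537.5, -321.8, 63.7]
tcp_rot: [-179.9, -0.0, 93.6]
wrist_force: [-0.2, 0.8, 0.3]
width: 0.007
finger_force: 0.0
```

```bash
python3 - <<'E'
from h import *
st((-150,63),(-109,82))
s=shot("side"); W=cloud(s); Z=W[...,2]; g=s["color"].max(-1)
for lab,xy in(("L",C+U*95),("R",C-U*128)):
    m=near(W,xy,45)&(Z>60)&(Z<110)&(g<80); o=(W[m][:,:2]-C)@U
    print(lab,m.sum(),"tip out",np.percentile(np.abs(o),[5,50,95]).round(1),"z",np.percentile(Z[m],[50,98]).round(1))
E
```

```text
out -152.4 x off -0.3
t 15.2 pos [ 537.5 -321.8   63.7] rot [-1.7993e+02 -3.0000e-02  9.3580e+01] F [-0.2  0.8  0.3] w 0.007 ff 0.0 q [ 48.  39. -28. 100.  23.  48.  13.]
(np.float64(537.65), np.float64(-319.29999999999995), 63, 93.5) t [0.1   0.012 0.026] w [-0.007 -0.003  0.008]
(np.float64(535.149), np.float64(-278.382), 82, 93.5) t [ 1.74   0.014 -0.733] w [-0.007 -0.003  0.008]Traceback (most recent call last):
  File "<stdin>", line 6, in <module>
    return _quantile_unchecked(
        a, q, axis, out, overwrite_input, method, keepdims, weights)
    return _ureduce(a,
                    func=_quantile_ureduce_func,
    ...<5 lines>...
                    overwrite_input=overwrite_input,
                    method=method)
    r = func(a, **kwargs)
    result = _quantile(arr,
                       quantiles=q,
    ...<2 lines>...
                       out=out,
                       weights=wgt)
    slices_having_nans = np.isnan(arr[-1, ...])
                                  ~~~^^^^^^^^^
IndexError: index -1 is out of bounds for axis 0 with size 0
```

Call:
send_rows([
  {"tx": 0.21,"ty": 0.01,"tz": 0,"wx": 0,"wy": 0,"wz": 0,"jaw": -1},
  {"tx": 0.41,"ty": 0.01,"tz": 0,"wx": 0,"wy": 0,"wz": 0,"jaw": -1},
  {"tx": 0.57,"ty": 0.01,"tz": -0.03,"wx": 0,"wy": 0,"wz": 0,"jaw": -1},
  {"tx": 0.73,"ty": 0.01,"tz": -0.15,"wx": 0,"wy": 0,"wz": 0,"jaw": -1},
  {"tx": 0.85,"ty": 0.01,"tz": -0.27,"wx": 0,"wy": 0,"wz": 0,"jaw": -1},
  {"tx": 0.97,"ty": 0.01,"tz": -0.4,"wx": 0,"wy": 0,"wz": 0,"jaw": -1},
  {"tx": 1.09,"ty": 0.01,"tz": -0.5,"wx": 0,"wy": 0,"wz": 0,"jaw": -1},
  {"tx": 1.21,"ty": 0.01,"tz": -0.58,"wx": 0,"wy": 0,"wz": 0,"jaw": -1},
])

```text
time: 16.25
eef_pos: [536.5, -293.9, 79.3]
tcp_rot: [179.9, 0.2, 93.5]
wrist_force: [1.2, -5.1, 4.0]
width: 0.01
finger_force: 2.6
```

Call:
send_rows([
  {"tx": 0.12,"ty": -0.02,"tz": -0.03,"wx": 0,"wy": 0,"wz": 0,"jaw": -1},
  {"tx": 0.24,"ty": -0.02,"tz": -0.06,"wx": 0,"wy": 0,"wz": 0,"jaw": -1},
  {"tx": 0.36,"ty": -0.02,"tz": -0.1,"wx": 0,"wy": 0,"wz": 0,"jaw": -1},
  {"tx": 0.47,"ty": -0.02,"tz": -0.1,"wx": 0,"wy": 0,"wz": 0,"jaw": -1},
  {"tx": 0.57,"ty": -0.02,"tz": -0.1,"wx": 0,"wy": 0,"wz": 0,"jaw": -1},
  {"tx": 0.57,"ty": -0.02,"tz": -0.1,"wx": 0,"wy": 0,"wz": 0,"jaw": -1},
])

```text
time: 17.0
eef_pos: [534.2, -277.3, 80.2]
tcp_rot: [-180.0, -0.1, 93.6]
wrist_force: [0.1, -2.7, 1.6]
width: 0.006
finger_force: 1.2
```

Call:
send_rows([
  {"tx": 0.08,"ty": 0,"tz": 0,"wx": 0,"wy": 0,"wz": 0,"jaw": -1},
  {"tx": 0.16,"ty": 0,"tz": 0,"wx": 0,"wy": 0,"wz": 0,"jaw": -1},
  {"tx": 0.24,"ty": 0,"tz": 0,"wx": 0,"wy": 0,"wz": 0,"jaw": -1},
  {"tx": 0.24,"ty": 0,"tz": 0,"wx": 0,"wy": 0,"wz": 0,"jaw": -1},
])

```text
time: 17.5
eef_pos: [534.0, -271.8, 80.5]
tcp_rot: [-180.0, -0.0, 93.5]
wrist_force: [-0.1, -2.6, 2.7]
width: 0.004
finger_force: 1.5
```

Call:
send_rows([
  {"tx": 0.05,"ty": 0,"tz": 0,"wx": 0,"wy": 0,"wz": 0,"jaw": -1},
  {"tx": 0.1,"ty": 0,"tz": 0,"wx": 0,"wy": 0,"wz": 0,"jaw": -1},
  {"tx": 0.1,"ty": 0,"tz": 0,"wx": 0,"wy": 0,"wz": 0,"jaw": -1},
])

```text
time: 17.88
eef_pos: [533.9, -269.5, 80.5]
tcp_rot: [-180.0, -0.0, 93.5]
wrist_force: [0.2, -3.2, 1.8]
width: 0.005
finger_force: 1.6
```

Call:
send_rows([
  {"tx": 0.05,"ty": 0,"tz": 0,"wx": 0,"wy": 0,"wz": 0,"jaw": -1},
  {"tx": 0.09,"ty": 0,"tz": 0,"wx": 0,"wy": 0,"wz": 0,"jaw": -1},
  {"tx": 0.09,"ty": 0,"tz": 0,"wx": 0,"wy": 0,"wz": 0,"jaw": -1},
])

```text
time: 18.25
eef_pos: [533.8, -267.9, 80.6]
tcp_rot: [180.0, 0.0, 93.5]
wrist_force: [-0.3, -5.1, 2.4]
width: 0.004
finger_force: 2.5
```

Call:
send_rows([
  {"tx": -0.6,"ty": 0,"tz": 0,"wx": 0,"wy": 0,"wz": 0,"jaw": -1},
  {"tx": -0.8,"ty": 0,"tz": -1,"wx": 0,"wy": 0,"wz": 0,"jaw": -1},
  {"tx": -0.8,"ty": 0,"tz": -3,"wx": 0,"wy": 0,"wz": 0,"jaw": -1},
  {"tx": 1.2,"ty": 0,"tz": -3.2,"wx": 0,"wy": 0,"wz": 0,"jaw": -1},
  {"tx": 3.5,"ty": 0,"tz": -3.2,"wx": 0,"wy": 0,"wz": 0,"jaw": -1},
  {"tx": 5.9,"ty": 0,"tz": -3.2,"wx": 0,"wy": 0,"wz": 0,"jaw": -1},
  {"tx": 8.0,"ty": 0,"tz": -3.2,"wx": 0,"wy": 0,"wz": 0,"jaw": -1},
  {"tx": 8.7,"ty": 0,"tz": -3,"wx": 0,"wy": 0,"wz": 0,"jaw": -1},
  {"tx": 8.7,"ty": 0,"tz": -1.5,"wx": 0,"wy": 0,"wz": 0,"jaw": -1},
  {"tx": 8.7,"ty": 0,"tz": 0,"wx": 0,"wy": 0,"wz": 0,"jaw": -1},
  {"tx": 8.7,"ty": 0,"tz": 0,"wx": 0,"wy": 0,"wz": 0,"jaw": -1},
])

```text
time: 19.62
eef_pos: [517.8, -49.6, 78.0]
tcp_rot: [-179.6, -0.1, 93.6]
wrist_force: [0.9, 0.1, -0.2]
width: 0.003
finger_force: 0.0
```

```bash
python3 - <<'E'
from h import *
st((106,81),(98,81))
s=shot("side"); W=cloud(s); Z=W[...,2]; g=s["color"].max(-1)
m=near(W,C-U*95,45)&(Z>70)&(Z<110)&(g<90); o=(W[m][:,:2]-C)@U
print(m.sum(),"tip out",np.percentile(np.abs(o),[5,50,95]).round(1) if m.any() else '',np.percentile(Z[m],[50,98]).round(1) if m.any() else '')
m=near(W,C,60)&(Z>80)&(Z<130)&(s["color"].min(-1)>140); print("rail z",m.sum(),np.percentile(Z[m],[50,98]))
cv2.imwrite("pics/l2.png",cv2.resize(s["color"][215:335,250:350,::-1],(500,600),interpolation=cv2.INTER_CUBIC))
E
```

```text
out 120.5 x off -3.3
t 19.62 pos [517.8 -49.6  78. ] rot [-1.7961e+02 -1.5000e-01  9.3560e+01] F [ 0.9  0.1 -0.2] w 0.003 ff 0.0 q [ 28.  30. -33. 114.  23.  43. -15.]
(np.float64(522.034), np.float64(-63.812), 81, 93.5) t [-0.579  0.132 -0.123] w [-0.039 -0.015  0.006]
(np.float64(522.522), np.float64(-71.79599999999999), 81, 93.5) t [-0.899  0.132 -0.124] w [-0.039 -0.015  0.006]
150 tip out [51.9 84.4 89. ] [82.3 94. ]
rail z 168 [102.96912132 105.05553095]
```

View pics/l2.png

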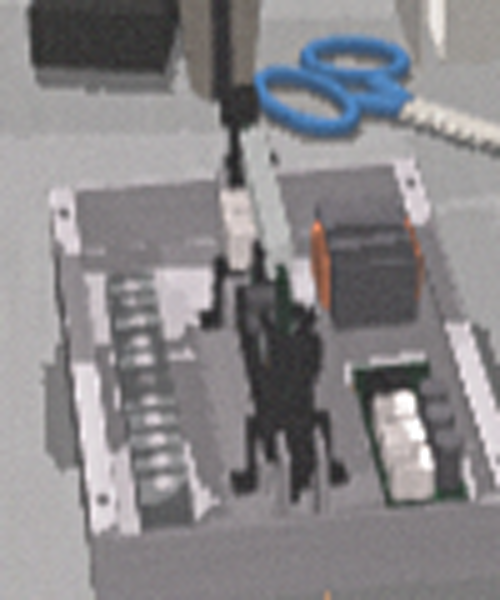

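Call:
send_rows([
  {"tx": -0.2,"ty": 0.12,"tz": -0.12,"wx": -0.03,"wy": 0,"wz": 0,"jaw": -1},
  {"tx": -0.4,"ty": 0.12,"tz": -0.12,"wx": -0.03,"wy": 0,"wz": 0,"jaw": -1},
  {"tx": -0.55,"ty": 0.12,"tz": -0.12,"wx": -0.03,"wy": 0,"wz": 0,"jaw": -1},
  {"tx": -0.65,"ty": 0.12,"tz": -0.12,"wx": -0.03,"wy": 0,"wz": 0,"jaw": -1},
  {"tx": -0.75,"ty": 0.12,"tz": -0.12,"wx": -0.03,"wy": 0,"wz": 0,"jaw": -1},
  {"tx": -0.75,"ty": 0.12,"tz": -0.12,"wx": -0.03,"wy": 0,"wz": 0,"jaw": -1},
])

```text
time: 20.42
eef_pos: [525.3, -66.9, 84.3]
tcp_rot: [179.6, -0.1, 93.6]
wrist_force: [-0.1, 6.3, 4.4]
width: 0.005
finger_force: 2.9
```

Call:
send_rows([
  {"tx": 0.0,"ty": -0.12,"tz": 0.12,"wx": 0.03,"wy": 0,"wz": 0,"jaw": -1},
  {"tx": -0.05,"ty": -0.12,"tz": 0.12,"wx": 0.03,"wy": 0,"wz": 0,"jaw": -1},
  {"tx": -0.05,"ty": -0.12,"tz": 0.12,"wx": 0.03,"wy": 0,"wz": 0,"jaw": -1},
])

```text
time: 20.8
eef_pos: [522.9, -67.5, 81.2]
tcp_rot: [179.8, -0.2, 93.6]
wrist_force: [1.8, 8.2, 2.4]
width: 0.007
finger_force: 3.8
```

Call:
send_rows([
  {"tx": -0.05,"ty": 0,"tz": 0,"wx": 0,"wy": 0,"wz": 0,"jaw": -1},
  {"tx": -0.09,"ty": 0,"tz": 0,"wx": 0,"wy": 0,"wz": 0,"jaw": -1},
  {"tx": -0.09,"ty": 0,"tz": 0,"wx": 0,"wy": 0,"wz": 0,"jaw": -1},
])

```text
time: 21.18
eef_pos: [523.0, -68.8, 81.2]
tcp_rot: [179.8, -0.2, 93.7]
wrist_force: [0.1, 9.3, 2.9]
width: 0.005
finger_force: 4.7
```

Call:
send_rows([
  {"tx": -0.05,"ty": 0,"tz": 0,"wx": 0,"wy": 0,"wz": 0,"jaw": -1},
  {"tx": -0.1,"ty": 0,"tz": 0,"wx": 0,"wy": 0,"wz": 0,"jaw": -1},
  {"tx": -0.12,"ty": 0,"tz": 0,"wx": 0,"wy": 0,"wz": 0,"jaw": -1},
  {"tx": -0.12,"ty": 0,"tz": 0,"wx": 0,"wy": 0,"wz": 0,"jaw": -1},
])

```text
time: 21.68
eef_pos: [523.1, -70.9, 81.1]
tcp_rot: [179.8, -0.3, 93.7]
wrist_force: [1.5, 11.4, 3.6]
width: 0.004
finger_force: 5.6
```

Call:
send_rows([
  {"tx": 0.6,"ty": -0.06,"tz": 0,"wx": 0.02,"wy": 0,"wz": 0,"jaw": -1},
  {"tx": 0.8,"ty": -0.06,"tz": -1,"wx": 0.02,"wy": 0,"wz": 0,"jaw": -1},
  {"tx": 0.8,"ty": -0.06,"tz": -3,"wx": 0.02,"wy": 0,"wz": 0,"jaw": -1},
  {"tx": -1.2,"ty": -0.06,"tz": -3.2,"wx": 0.02,"wy": 0,"wz": 0,"jaw": -1},
  {"tx": -3.5,"ty": -0.06,"tz": -3.2,"wx": 0.02,"wy": 0,"wz": 0,"jaw": -1},
  {"tx": -5.9,"ty": -0.06,"tz": -3.2,"wx": 0.02,"wy": 0,"wz": 0,"jaw": -1},
  {"tx": -8.0,"ty": -0.06,"tz": -3.2,"wx": 0.02,"wy": 0,"wz": 0,"jaw": -1},
  {"tx": -8.5,"ty": -0.06,"tz": -3,"wx": 0.02,"wy": 0,"wz": 0,"jaw": -1},
  {"tx": -8.5,"ty": -0.06,"tz": -1.5,"wx": 0.02,"wy": 0,"wz": 0,"jaw": -1},
  {"tx": -8.5,"ty": -0.06,"tz": 0,"wx": 0.02,"wy": 0,"wz": 0,"jaw": -1},
  {"tx": -8.5,"ty": -0.06,"tz": 0,"wx": 0.02,"wy": 0,"wz": 0,"jaw": -1},
  {"tx": -8.5,"ty": -0.06,"tz": 0,"wx": 0.02,"wy": 0,"wz": 0,"jaw": -1},
])

```text
time: 23.18
eef_pos: [534.3, -287.2, 81.6]
tcp_rot: [-179.8, 0.0, 93.6]
wrist_force: [-0.2, -0.1, 0.5]
width: 0.005
finger_force: 0.0
```

```bash
python3 - <<'E'
from h import *
st((-105,80),(-98.5,80),(-94,80))
E
```

```text
out -117.7 x off -1.4
t 23.18 pos [ 534.3 -287.2   81.6] rot [-1.7985e+02  3.0000e-02  9.3590e+01] F [-0.2 -0.1  0.5] w 0.005 ff 0.0 q [ 47.  36. -29. 102.  23.  48.  10.]
(np.float64(534.905), np.float64(-274.39), 80, 93.5) t [0.51  0.056 0.065] w [-0.015  0.003  0.008]
(np.float64(534.5085), np.float64(-267.903), 80, 93.5) t [0.77  0.056 0.065] w [-0.015  0.003  0.008]
(np.float64(534.234), np.float64(-263.412), 80, 93.5) t [0.95  0.056 0.064] w [-0.015  0.003  0.008]
```

Call:
send_rows([
  {"tx": 0.25,"ty": 0.05,"tz": 0.05,"wx": 0,"wy": 0,"wz": 0,"jaw": -1},
  {"tx": 0.5,"ty": 0.05,"tz": 0.05,"wx": 0,"wy": 0,"wz": 0,"jaw": -1},
  {"tx": 0.65,"ty": 0.05,"tz": 0.05,"wx": 0,"wy": 0,"wz": 0,"jaw": -1},
  {"tx": 0.75,"ty": 0.05,"tz": 0.05,"wx": 0,"wy": 0,"wz": 0,"jaw": -1},
  {"tx": 0.82,"ty": 0.05,"tz": 0.05,"wx": 0,"wy": 0,"wz": 0,"jaw": -1},
  {"tx": 0.88,"ty": 0.05,"tz": 0.05,"wx": 0,"wy": 0,"wz": 0,"jaw": -1},
  {"tx": 0.88,"ty": 0.05,"tz": 0.05,"wx": 0,"wy": 0,"wz": 0,"jaw": -1},
])

```text
time: 24.05
eef_pos: [533.6, -267.8, 79.6]
tcp_rot: [-179.8, 0.1, 93.4]
wrist_force: [1.4, -4.5, 1.1]
width: 0.005
finger_force: 2.4
```

Call:
send_rows([
  {"tx": 0.05,"ty": 0,"tz": 0,"wx": 0,"wy": 0,"wz": 0,"jaw": -1},
  {"tx": 0.1,"ty": 0,"tz": 0,"wx": 0,"wy": 0,"wz": 0,"jaw": -1},
  {"tx": 0.12,"ty": 0,"tz": 0,"wx": 0,"wy": 0,"wz": 0,"jaw": -1},
  {"tx": 0.12,"ty": 0,"tz": 0,"wx": 0,"wy": 0,"wz": 0,"jaw": -1},
])

```text
time: 24.55
eef_pos: [533.5, -266.2, 79.7]
tcp_rot: [-179.9, 0.2, 93.4]
wrist_force: [1.8, -8.2, -0.6]
width: 0.005
finger_force: 3.8
```

Call:
send_rows([
  {"tx": 0.05,"ty": 0,"tz": 0,"wx": 0,"wy": 0,"wz": 0,"jaw": -1},
  {"tx": 0.1,"ty": 0,"tz": 0,"wx": 0,"wy": 0,"wz": 0,"jaw": -1},
  {"tx": 0.15,"ty": 0,"tz": 0,"wx": 0,"wy": 0,"wz": 0,"jaw": -1},
  {"tx": 0.18,"ty": 0,"tz": 0,"wx": 0,"wy": 0,"wz": 0,"jaw": -1},
  {"tx": 0.18,"ty": 0,"tz": 0,"wx": 0,"wy": 0,"wz": 0,"jaw": -1},
])

```text
time: 25.18
eef_pos: [533.3, -263.3, 79.7]
tcp_rot: [-179.9, 0.3, 93.3]
wrist_force: [1.3, -9.4, -1.8]
width: 0.003
finger_force: 5.3
```

Call:
send_rows([
  {"tx": 0.05,"ty": 0,"tz": 0,"wx": 0,"wy": 0,"wz": 0,"jaw": -1},
  {"tx": 0.1,"ty": 0,"tz": 0,"wx": 0,"wy": 0,"wz": 0,"jaw": -1},
  {"tx": 0.12,"ty": 0,"tz": 0,"wx": 0,"wy": 0,"wz": 0,"jaw": -1},
  {"tx": 0.12,"ty": 0,"tz": 0,"wx": 0,"wy": 0,"wz": 0,"jaw": -1},
])

```text
time: 25.68
eef_pos: [533.1, -261.0, 79.5]
tcp_rot: [-179.9, 0.4, 93.3]
wrist_force: [3.1, -12.1, -2.9]
width: 0.006
finger_force: 6.0
```

Call:
send_rows([
  {"tx": -0.6,"ty": 0.04,"tz": 0,"wx": 0,"wy": -0.03,"wz": 0,"jaw": -1},
  {"tx": -0.8,"ty": 0.04,"tz": -1,"wx": 0,"wy": -0.03,"wz": 0,"jaw": -1},
  {"tx": -0.8,"ty": 0.04,"tz": -3,"wx": 0,"wy": -0.03,"wz": 0,"jaw": -1},
  {"tx": 1.2,"ty": 0.04,"tz": -3.2,"wx": 0,"wy": -0.03,"wz": 0,"jaw": -1},
  {"tx": 3.5,"ty": 0.04,"tz": -3.2,"wx": 0,"wy": -0.03,"wz": 0,"jaw": -1},
  {"tx": 5.9,"ty": 0.04,"tz": -3.2,"wx": 0,"wy": -0.03,"wz": 0,"jaw": -1},
  {"tx": 7.6,"ty": 0.04,"tz": -3.2,"wx": 0,"wy": -0.03,"wz": 0,"jaw": -1},
  {"tx": 8.2,"ty": 0.04,"tz": -3,"wx": 0,"wy": -0.03,"wz": 0,"jaw": -1},
  {"tx": 8.2,"ty": 0.04,"tz": -1.5,"wx": 0,"wy": -0.03,"wz": 0,"jaw": -1},
  {"tx": 8.2,"ty": 0.04,"tz": 0,"wx": 0,"wy": -0.03,"wz": 0,"jaw": -1},
  {"tx": 8.2,"ty": 0.04,"tz": 0,"wx": 0,"wy": -0.03,"wz": 0,"jaw": -1},
  {"tx": 8.2,"ty": 0.04,"tz": 0,"wx": 0,"wy": -0.03,"wz": 0,"jaw": -1},
])

```text
time: 27.18
eef_pos: [521.9, -50.9, 80.0]
tcp_rot: [-179.8, 0.3, 93.5]
wrist_force: [-0.4, 0.1, -0.0]
width: 0.003
finger_force: 0.0
```

```bash
python3 - <<'E'
from h import *
st((105,80),(98.5,80),(94,80))
E
```

```text
out 118.9 x off 0.7
t 27.18 pos [521.9 -50.9  80. ] rot [-179.84    0.29   93.48] F [-0.4  0.1 -0. ] w 0.003 ff 0.0 q [ 28.  30. -33. 113.  24.  43. -15.]
(np.float64(522.095), np.float64(-64.80999999999999), 80, 93.5) t [-0.555 -0.028  0.004] w [-0.016  0.029 -0.002]
(np.float64(522.4915), np.float64(-71.297), 80, 93.5) t [-0.815 -0.028  0.005] w [-0.016  0.029 -0.002]
(np.float64(522.766), np.float64(-75.788), 80, 93.5) t [-0.995 -0.028  0.006] w [-0.016  0.029 -0.002]
```

Call:
send_rows([
  {"tx": -0.3,"ty": -0.03,"tz": 0,"wx": 0,"wy": 0.03,"wz": 0,"jaw": -1},
  {"tx": -0.55,"ty": -0.03,"tz": 0,"wx": 0,"wy": 0.03,"wz": 0,"jaw": -1},
  {"tx": -0.68,"ty": -0.03,"tz": 0,"wx": 0,"wy": 0.03,"wz": 0,"jaw": -1},
  {"tx": -0.76,"ty": -0.03,"tz": 0,"wx": 0,"wy": 0.03,"wz": 0,"jaw": -1},
  {"tx": -0.83,"ty": -0.03,"tz": 0,"wx": 0,"wy": 0.03,"wz": 0,"jaw": -1},
  {"tx": -0.9,"ty": -0.03,"tz": 0,"wx": 0,"wy": 0.03,"wz": 0,"jaw": -1},
  {"tx": -0.95,"ty": -0.03,"tz": 0,"wx": 0,"wy": 0.03,"wz": 0,"jaw": -1},
  {"tx": -0.95,"ty": -0.03,"tz": 0,"wx": 0,"wy": 0.03,"wz": 0,"jaw": -1},
])

```text
time: 28.18
eef_pos: [521.8, -70.9, 79.5]
tcp_rot: [-179.8, -0.2, 93.7]
wrist_force: [-2.0, 7.3, 2.0]
width: 0.002
finger_force: 3.8
```

Call:
send_rows([
  {"tx": -0.05,"ty": 0,"tz": 0,"wx": 0,"wy": 0,"wz": 0,"jaw": -1},
  {"tx": -0.1,"ty": 0,"tz": 0,"wx": 0,"wy": 0,"wz": 0,"jaw": -1},
  {"tx": -0.15,"ty": 0,"tz": 0,"wx": 0,"wy": 0,"wz": 0,"jaw": -1},
  {"tx": -0.2,"ty": 0,"tz": 0,"wx": 0,"wy": 0,"wz": 0,"jaw": -1},
  {"tx": -0.2,"ty": 0,"tz": 0,"wx": 0,"wy": 0,"wz": 0,"jaw": -1},
])

```text
time: 28.8
eef_pos: [522.0, -74.1, 79.4]
tcp_rot: [-179.8, -0.3, 93.7]
wrist_force: [-1.6, 10.8, 1.4]
width: 0.005
finger_force: 5.6
```

Call:
send_rows([
  {"tx": -0.05,"ty": 0,"tz": 0,"wx": 0,"wy": 0,"wz": 0,"jaw": -1},
  {"tx": -0.1,"ty": 0,"tz": 0,"wx": 0,"wy": 0,"wz": 0,"jaw": -1},
  {"tx": -0.1,"ty": 0,"tz": 0,"wx": 0,"wy": 0,"wz": 0,"jaw": -1},
])

```text
time: 29.18
eef_pos: [522.1, -76.1, 79.2]
tcp_rot: [-179.8, -0.4, 93.7]
wrist_force: [-0.6, 11.8, 0.2]
width: 0.003
finger_force: 6.1
```

Call:
send_rows([
  {"tx": -0.04,"ty": 0,"tz": 0,"wx": 0,"wy": 0,"wz": 0,"jaw": -1},
  {"tx": -0.08,"ty": 0,"tz": 0,"wx": 0,"wy": 0,"wz": 0,"jaw": -1},
  {"tx": -0.08,"ty": 0,"tz": 0,"wx": 0,"wy": 0,"wz": 0,"jaw": -1},
])

```text
time: 29.55
eef_pos: [522.1, -77.4, 79.0]
tcp_rot: [-179.8, -0.4, 93.8]
wrist_force: [-1.1, 13.4, -1.9]
width: 0.004
finger_force: 6.8
```

Call:
send_rows([
  {"tx": -0.03,"ty": 0,"tz": 0,"wx": 0,"wy": 0,"wz": 0,"jaw": -1},
  {"tx": -0.06,"ty": 0,"tz": 0,"wx": 0,"wy": 0,"wz": 0,"jaw": -1},
  {"tx": -0.06,"ty": 0,"tz": 0,"wx": 0,"wy": 0,"wz": 0,"jaw": -1},
])

```text
time: 29.92
eef_pos: [522.2, -78.3, 78.9]
tcp_rot: [-179.8, -0.5, 93.8]
wrist_force: [-0.0, 15.1, -2.4]
width: 0.002
finger_force: 7.3
```

Call:
send_rows([
  {"tx": 0.7,"ty": 0.0,"tz": 0,"wx": 0,"wy": 0.04,"wz": 0.02,"jaw": -1},
  {"tx": 0.9,"ty": 0.0,"tz": -1,"wx": 0,"wy": 0.04,"wz": 0.02,"jaw": -1},
  {"tx": 0.9,"ty": 0.0,"tz": -3,"wx": 0,"wy": 0.04,"wz": 0.02,"jaw": -1},
  {"tx": -1.2,"ty": 0,"tz": -3.2,"wx": 0,"wy": 0.04,"wz": 0.02,"jaw": -1},
  {"tx": -3.5,"ty": 0,"tz": -3.2,"wx": 0,"wy": 0.04,"wz": 0.02,"jaw": -1},
  {"tx": -5.9,"ty": 0,"tz": -3.2,"wx": 0,"wy": 0.04,"wz": 0.02,"jaw": -1},
  {"tx": -7.6,"ty": 0,"tz": -3.2,"wx": 0,"wy": 0.04,"wz": 0.02,"jaw": -1},
  {"tx": -8.0,"ty": 0,"tz": -3,"wx": 0,"wy": 0.04,"wz": 0.02,"jaw": -1},
  {"tx": -8.0,"ty": 0,"tz": -1.5,"wx": 0,"wy": 0.04,"wz": 0.02,"jaw": -1},
  {"tx": -8.0,"ty": 0,"tz": -0.1,"wx": 0,"wy": 0.04,"wz": 0.02,"jaw": -1},
  {"tx": -8.0,"ty": 0,"tz": -0.1,"wx": 0,"wy": 0.04,"wz": 0.02,"jaw": -1},
  {"tx": -8.0,"ty": 0,"tz": -0.1,"wx": 0,"wy": 0.04,"wz": 0.02,"jaw": -1},
])

```text
time: 31.42
eef_pos: [535.9, -284.2, 83.1]
tcp_rot: [-179.9, -0.4, 93.4]
wrist_force: [-0.0, 0.6, 0.6]
width: 0.007
finger_force: 0.0
```

```bash
python3 - <<'E'
from h import *
st((-105,80),(-92,80),(-88,80))
E
```

```text
out -114.8 x off 0.4
t 31.43 pos [ 535.9 -284.2   83.1] rot [-179.87   -0.37   93.4 ] F [-0.   0.6  0.6] w 0.007 ff 0.0 q [ 47.  36. -30. 102.  22.  49.  10.]
(np.float64(534.905), np.float64(-274.39), 80, 93.5) t [ 0.393 -0.017  0.127] w [-0.013 -0.037 -0.01 ]
(np.float64(534.112), np.float64(-261.416), 80, 93.5) t [ 0.913 -0.018  0.13 ] w [-0.013 -0.037 -0.01 ]
(np.float64(533.868), np.float64(-257.424), 80, 93.5) t [ 1.073 -0.018  0.131] w [-0.013 -0.037 -0.01 ]
```

Call:
send_rows([
  {"tx": 0.3,"ty": -0.02,"tz": 0.1,"wx": 0,"wy": -0.04,"wz": 0,"jaw": -1},
  {"tx": 0.6,"ty": -0.02,"tz": 0.1,"wx": 0,"wy": -0.04,"wz": 0,"jaw": -1},
  {"tx": 0.75,"ty": -0.02,"tz": 0.1,"wx": 0,"wy": -0.04,"wz": 0,"jaw": -1},
  {"tx": 0.85,"ty": -0.02,"tz": 0.1,"wx": 0,"wy": -0.04,"wz": 0,"jaw": -1},
  {"tx": 0.92,"ty": -0.02,"tz": 0.1,"wx": 0,"wy": -0.04,"wz": 0,"jaw": -1},
  {"tx": 1.0,"ty": -0.02,"tz": 0.1,"wx": 0,"wy": -0.04,"wz": 0,"jaw": -1},
  {"tx": 1.05,"ty": -0.02,"tz": 0.1,"wx": 0,"wy": -0.04,"wz": 0,"jaw": -1},
  {"tx": 1.05,"ty": -0.02,"tz": 0.1,"wx": 0,"wy": -0.04,"wz": 0,"jaw": -1},
])

```text
time: 32.42
eef_pos: [533.0, -261.3, 79.8]
tcp_rot: [-179.8, 0.2, 93.2]
wrist_force: [1.3, -5.8, -1.0]
width: 0.004
finger_force: 2.9
```

Call:
send_rows([
  {"tx": 0.06,"ty": 0,"tz": 0,"wx": 0,"wy": 0,"wz": 0,"jaw": -1},
  {"tx": 0.12,"ty": 0,"tz": 0,"wx": 0,"wy": 0,"wz": 0,"jaw": -1},
  {"tx": 0.18,"ty": 0,"tz": 0,"wx": 0,"wy": 0,"wz": 0,"jaw": -1},
  {"tx": 0.18,"ty": 0,"tz": 0,"wx": 0,"wy": 0,"wz": 0,"jaw": -1},
])

```text
time: 32.92
eef_pos: [532.8, -259.4, 79.8]
tcp_rot: [-179.9, 0.3, 93.1]
wrist_force: [2.3, -10.2, -3.4]
width: 0.004
finger_force: 5.4
```

Call:
send_rows([
  {"tx": 0.05,"ty": 0,"tz": 0,"wx": 0,"wy": 0,"wz": 0,"jaw": -1},
  {"tx": 0.1,"ty": 0,"tz": 0,"wx": 0,"wy": 0,"wz": 0,"jaw": -1},
  {"tx": 0.1,"ty": 0,"tz": 0,"wx": 0,"wy": 0,"wz": 0,"jaw": -1},
])

```text
time: 33.3
eef_pos: [532.7, -257.9, 79.6]
tcp_rot: [-179.9, 0.4, 93.1]
wrist_force: [2.6, -12.1, -5.1]
width: 0.003
finger_force: 6.4
```

Call:
send_rows([
  {"tx": 0.04,"ty": 0,"tz": 0,"wx": 0,"wy": 0,"wz": 0,"jaw": -1},
  {"tx": 0.08,"ty": 0,"tz": 0,"wx": 0,"wy": 0,"wz": 0,"jaw": -1},
  {"tx": 0.08,"ty": 0,"tz": 0,"wx": 0,"wy": 0,"wz": 0,"jaw": -1},
])

```text
time: 33.67
eef_pos: [532.6, -256.7, 79.5]
tcp_rot: [-179.9, 0.4, 93.1]
wrist_force: [3.6, -14.6, -6.9]
width: 0.003
finger_force: 7.2
```

Call:
send_rows([
  {"tx": 0.03,"ty": 0,"tz": 0,"wx": 0,"wy": 0,"wz": 0,"jaw": -1},
  {"tx": 0.06,"ty": 0,"tz": 0,"wx": 0,"wy": 0,"wz": 0,"jaw": -1},
  {"tx": 0.06,"ty": 0,"tz": 0,"wx": 0,"wy": 0,"wz": 0,"jaw": -1},
])

```text
time: 34.05
eef_pos: [532.5, -256.1, 79.4]
tcp_rot: [-179.9, 0.5, 93.1]
wrist_force: [4.1, -16.6, -8.2]
width: 0.002
finger_force: 8.0
```

Call:
send_rows([
  {"tx": -0.7,"ty": 0.04,"tz": 0,"wx": 0,"wy": -0.03,"wz": 0,"jaw": -1},
  {"tx": -1.0,"ty": 0.04,"tz": -1,"wx": 0,"wy": -0.03,"wz": -0.04,"jaw": -1},
  {"tx": -1.0,"ty": 0.04,"tz": -3,"wx": 0,"wy": -0.03,"wz": -0.04,"jaw": -1},
  {"tx": 1.2,"ty": 0.04,"tz": -3.4,"wx": 0,"wy": -0.03,"wz": -0.04,"jaw": -1},
  {"tx": 3.5,"ty": 0.04,"tz": -4,"wx": 0,"wy": -0.03,"wz": -0.04,"jaw": -1},
  {"tx": 5.9,"ty": 0.04,"tz": -4,"wx": 0,"wy": -0.03,"wz": -0.04,"jaw": -1},
  {"tx": 7.6,"ty": 0.04,"tz": -4,"wx": 0,"wy": -0.03,"wz": -0.04,"jaw": -1},
  {"tx": 8.0,"ty": 0.04,"tz": -4,"wx": 0,"wy": -0.03,"wz": -0.04,"jaw": -1},
  {"tx": 8.0,"ty": 0.04,"tz": -4,"wx": 0,"wy": -0.03,"wz": -0.04,"jaw": -1},
])

```text
time: 35.17
eef_pos: [522.1, -48.4, 179.6]
tcp_rot: [-179.8, 0.3, 93.8]
wrist_force: [-0.4, -0.1, 0.2]
width: 0.006
finger_force: 0.0
```

```bash
cat > chk.py <<'E'
from h import *
import pickle,sys
st((115,80),(105,80),(92,80),(88,80))
s=shot("side"); cv2.imwrite("pics/%s.png"%sys.argv[1],cv2.resize(s["color"][215:315,250:350,::-1],(600,600),interpolation=cv2.INTER_CUBIC))
for lab,s in(("before",pickle.load(open("side1.pkl","rb"))),("now",s)):
    W=cloud(s); Z=W[...,2]; g=s["color"]
    m=near(W,C,55)&(Z>80)&(Z<130)&(g.min(-1)>130); o=(W[m][:,:2]-C)@U
    print(lab,"rail",m.sum(),"z98",np.percentile(Z[m],[50,90,98]).round(1),"fit slope", [np.percentile(Z[m][(o>a)&(o<b)],90).round(1) for a,b in((-45,-15),(-15,15),(15,45)) if ((o>a)&(o<b)).any()])
    v,u=np.nonzero(m); print("  px rows",v.min(),v.max(),"mean",u.mean().round(2),v.mean().round(2))
    for l,k in(("L",1),("R",-1)):
        m=near(W,C+k*U*85,40)&(Z>86)&(Z<112)&(g.max(-1)<90)&(k*((W[...,:2]-C)@U)>62)
        if m.any(): o=k*((W[m][:,:2]-C)@U); print("  ",l,m.sum(),"out",np.percentile(o,[5,50,95]).round(1),"z",np.percentile(Z[m],[50,98]).round(1))
E
python3 chk.py c1
```

```text
out 121.4 x off 1.0
t 35.17 pos [522.1 -48.4 179.6] rot [-179.78    0.3    93.78] F [-0.4 -0.1  0.2] w 0.006 ff 0.0 q [ 32.  22. -38. 109.  17.  54. -10.]
(np.float64(521.485), np.float64(-54.83), 80, 93.5) t [-0.235 -0.025  3.984] w [-0.022  0.03   0.028]
(np.float64(522.095), np.float64(-64.80999999999999), 80, 93.5) t [-0.635 -0.026  3.986] w [-0.022  0.03   0.028]
(np.float64(522.888), np.float64(-77.78399999999999), 80, 93.5) t [-1.155 -0.029  3.989] w [-0.022  0.03   0.028]
(np.float64(523.132), np.float64(-81.776), 80, 93.5) t [-1.315 -0.03   3.99 ] w [-0.022  0.03   0.028]
before rail 171 z98 [102.6 104.5 105.2] fit slope [np.float64(104.2), np.float64(104.3), np.float64(104.7)]
  px rows 241 269 mean 302.84 254.88
now rail 164 z98 [ 98.   99.8 100.7] fit slope [np.float64(99.2), np.float64(100.1), np.float64(100.1)]
  px rows 243 271 mean 302.68 256.99
   L 28 out [71.2 73.4 81.1] z [89.5 92.9]
   R 30 out [70.5 76.3 78.7] z [89.3 91.8]
```

View pics/c1.png

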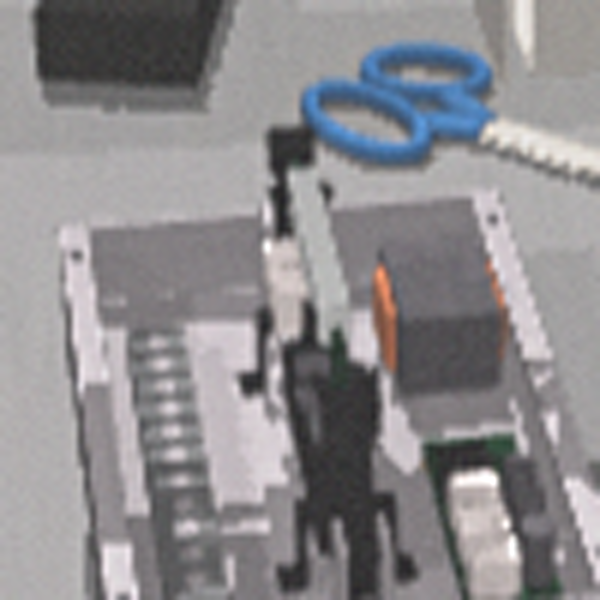

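Call:
send_rows([
  {"tx": -0.1,"ty": -0.03,"tz": 2,"wx": 0,"wy": 0.03,"wz": 0.03,"jaw": -1},
  {"tx": -0.2,"ty": -0.03,"tz": 3.9,"wx": 0,"wy": 0.03,"wz": 0.03,"jaw": -1},
  {"tx": -0.2,"ty": -0.03,"tz": 3.99,"wx": 0,"wy": 0.03,"wz": 0.03,"jaw": -1},
  {"tx": -0.6,"ty": -0.03,"tz": 3.99,"wx": 0,"wy": 0.03,"wz": 0.03,"jaw": -1},
  {"tx": -0.9,"ty": -0.03,"tz": 3.99,"wx": 0,"wy": 0.03,"wz": 0.03,"jaw": -1},
  {"tx": -1.05,"ty": -0.03,"tz": 3.99,"wx": 0,"wy": 0.03,"wz": 0.03,"jaw": -1},
  {"tx": -1.15,"ty": -0.03,"tz": 3.99,"wx": 0,"wy": 0.03,"wz": 0.03,"jaw": -1},
  {"tx": -1.2,"ty": -0.03,"tz": 3.99,"wx": 0,"wy": 0.03,"wz": 0.03,"jaw": -1},
  {"tx": -1.25,"ty": -0.03,"tz": 3.99,"wx": 0,"wy": 0.03,"wz": 0.03,"jaw": -1},
  {"tx": -1.25,"ty": -0.03,"tz": 3.99,"wx": 0,"wy": 0.03,"wz": 0.03,"jaw": -1},
])

```text
time: 36.48
eef_pos: [523.8, -77.0, 81.0]
tcp_rot: [-179.9, -0.2, 93.6]
wrist_force: [-0.9, 7.4, 5.4]
width: 0.006
finger_force: 3.7
```

Call:
send_rows([
  {"tx": -0.06,"ty": 0,"tz": 0,"wx": 0,"wy": 0,"wz": 0,"jaw": -1},
  {"tx": -0.12,"ty": 0,"tz": 0,"wx": 0,"wy": 0,"wz": 0,"jaw": -1},
  {"tx": -0.12,"ty": 0,"tz": 0,"wx": 0,"wy": 0,"wz": 0,"jaw": -1},
])

```text
time: 36.85
eef_pos: [523.8, -78.2, 80.9]
tcp_rot: [-179.9, -0.3, 93.6]
wrist_force: [-2.1, 10.6, 5.1]
width: 0.006
finger_force: 5.4
```

Call:
send_rows([
  {"tx": -0.05,"ty": 0,"tz": 0,"wx": 0,"wy": 0,"wz": 0,"jaw": -1},
  {"tx": -0.1,"ty": 0,"tz": 0,"wx": 0,"wy": 0,"wz": 0,"jaw": -1},
  {"tx": -0.1,"ty": 0,"tz": 0,"wx": 0,"wy": 0,"wz": 0,"jaw": -1},
])

```text
time: 37.22
eef_pos: [523.9, -79.1, 80.9]
tcp_rot: [-179.9, -0.4, 93.7]
wrist_force: [-0.9, 14.7, 5.1]
width: 0.002
finger_force: 7.1
```

Call:
send_rows([
  {"tx": -0.04,"ty": 0,"tz": 0,"wx": 0,"wy": 0,"wz": 0,"jaw": -1},
  {"tx": -0.08,"ty": 0,"tz": 0,"wx": 0,"wy": 0,"wz": 0,"jaw": -1},
  {"tx": -0.08,"ty": 0,"tz": 0,"wx": 0,"wy": 0,"wz": 0,"jaw": -1},
])

```text
time: 37.6
eef_pos: [523.9, -79.3, 80.9]
tcp_rot: [-179.9, -0.5, 93.8]
wrist_force: [-3.5, 18.0, 6.2]
width: 0.005
finger_force: 8.9
```

Call:
send_rows([
  {"tx": 0.5,"ty": 0,"tz": 0,"wx": 0,"wy": 0.03,"wz": 0,"jaw": -1},
  {"tx": 1.2,"ty": 0,"tz": -0.5,"wx": 0,"wy": 0.03,"wz": 0,"jaw": -1},
  {"tx": 1.2,"ty": 0,"tz": -2.5,"wx": 0,"wy": 0.03,"wz": 0,"jaw": -1},
  {"tx": 1.2,"ty": 0,"tz": -4.5,"wx": 0,"wy": 0.03,"wz": 0,"jaw": -1},
  {"tx": 1.2,"ty": 0,"tz": -4.5,"wx": 0,"wy": 0.03,"wz": 0,"jaw": -1},
])

```text
time: 38.22
eef_pos: [524.7, -57.6, 197.0]
tcp_rot: [179.7, -0.1, 93.4]
wrist_force: [-0.2, 0.2, -0.1]
width: 0.003
finger_force: 0.0
```

```bash
python3 chk.py c2
```

```text
out 112.0 x off 3.0
t 38.23 pos [524.7 -57.6 197. ] rot [ 1.7975e+02 -1.2000e-01  9.3420e+01] F [-0.2  0.2 -0.1] w 0.003 ff 0.0 q [ 34.  21. -39. 108.  16.  56.  -8.]
(np.float64(521.485), np.float64(-54.83), 80, 93.5) t [ 0.108 -0.14   4.681] w [ 0.025 -0.012 -0.008]
(np.float64(522.095), np.float64(-64.80999999999999), 80, 93.5) t [-0.292 -0.14   4.68 ] w [ 0.025 -0.012 -0.008]
(np.float64(522.888), np.float64(-77.78399999999999), 80, 93.5) t [-0.812 -0.139  4.679] w [ 0.025 -0.012 -0.008]
(np.float64(523.132), np.float64(-81.776), 80, 93.5) t [-0.972 -0.139  4.678] w [ 0.025 -0.012 -0.008]
before rail 171 z98 [102.6 104.5 105.2] fit slope [np.float64(104.2), np.float64(104.3), np.float64(104.7)]
  px rows 241 269 mean 302.84 254.88
now rail 165 z98 [ 97.8  99.4 100.3] fit slope [np.float64(99.1), np.float64(99.5), np.float64(99.4)]
  px rows 243 271 mean 302.58 256.79
   L 26 out [70.2 73.2 78.6] z [89.2 92. ]
   R 33 out [70.5 76.8 79.7] z [89.5 92.3]
```

View pics/c2.png

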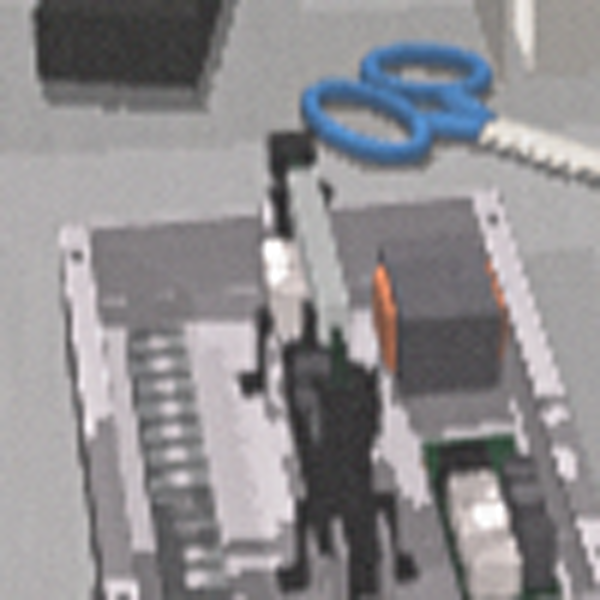

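```bash
python3 -c "
from station import env
print(env.job_done())"
```

```text
the job is handed in; nothing more can be done
None
```

I handed the job in at about 38 s. The last depth image showed the board level and about 5 mm further down, so it should be home, with both levers closed by turns. I measured no push on a lever above about 19 N and kept clear of the bystanders; the handover call gave no pass or fail.

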